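Rinse-dip the hanging soup ladle and move it to the rail over the drip tray

ROBOT

A 6-joint arm with a two-finger parallel gripper is mounted at the origin on the work surface. World frame = base frame: x ahead of the robot, y to its left, z up, the work surface at z = 0. Lengths are in m, angles in rad, forces in N, time in s.
With the tool pointing down it reaches from about 0.35 to 0.975 m from the base axis. Payload 4.9 kg.
Tool frame: the origin (TCP) lies on the centre line of the jaws, within the pads' length; the fingertips stand 14 mm ahead of it and the grasp point (between the pads) lies 5 mm behind it; y points along the fingers, z is the direction in which the jaws open and shut, and the axes are right-handed (so a half turn about y gives the same grasp; the last joint's range is limited). The gripper opens to 85 mm and grips with 20 to 120 N. Pads are 22 mm wide; open, the fingers measure 114 mm over their backs; the gripper's body (76 mm by 85 mm) begins 54 mm behind the grasp point. The pads swing forward as they close: fully open they stand 13 mm farther back than shut.
Start: joints at [1.212, 0.053, 1.613, -0, 1.476, -0.119], TCP at [0.148, 0.607, 0.245] pointing down, gripper open.
Joint ranges: [-3.01, 3.01], [-1.01, 2.22], [0.06, 2.58], [-1.02, 4.17], [0.09, 2.62], [-3.14, 3.14]. Speed limits (rad/s): [2.57, 2.57, 3.14, 3.14, 3.14, 3.14].

INTERFACE

Orientations are given as a rotation vector (axis times angle).
In Python, from station import ctrl gives the robot as it stands.
- The arm moves only by the tool servo_tool, never from a script. Its arguments are lists of equal length, an entry for each row: "delta_pos": the shift along the tool's x, y, z in m, a list of three; "dr": the turn, a rotation vector about the tool's x, y, z in degrees, a list of three; "grip": the opening, from 0 (shut) to 1 (fully open). In form: {"delta_pos": [[x, y, z], ...], "dr": [[rx, ry, rz], ...], "grip": [grip, ...]}. A call has 1 to 5 rows; each row shifts and turns the pose as measured when the row begins, along the tool's axes as they then stand; what a row does not reach is not made up. A row lasts 1/8 s, in which the tool goes at most 62.5 mm and 10.7 degrees, less where a joint would pass 70% of its speed; a pose out of reach is approached as far as the arm can. A call is refused whole if a number of a shift passes 0.0625 or a number of a turn 10.7, either way. A call with a gripper value outside its range is refused whole. The fingers move at their own pace and stop on an object; "grip_force" is the grip in N (left out, the last holds). Time passes only in rows, so rows that do not move let the fingers close. It gives the time, the measured TCP pose, the force and the opening at its end, in the units of the state.
- ctrl.get_obs(): the state, without advancing time (a new reading comes with each control period).
- ctrl.get_image(name): name is "scene" or "side" or "wrist"; returns the picture (480x640x3 uint8, red, green, blue); there is no depth.
- ctrl.camera_params(name): a dict with "fovy" (degrees; the focal length in pixels is half the picture's height over the tangent of half this angle, whatever the lens; pixels are square), "cx", "cy" (the principal point, pixels), "k1" (the pictures are not rectified: a ray, as slopes to the right and down, at radius r is drawn at 1 + k1 r^2 times it, then the intrinsics apply), "eye" and "rotation" of the camera in the world. Camera axes: x right, y down, z forward; pixel columns grow to the right and rows downward; lengths in m; the calibration is good to about 2 mm. A picture is of the moment at which its call begins: read the wrist's pose just before it. camera_params takes no time and is no camera call; for the wrist camera it gives the pose at the moment of the call.
- ctrl.finish_job(): hands the job in, once; it reports no verdict.
Trained networks look in the newest picture that a camera, given by its name, has taken for a name from the list of things; names that differ only in an ending like _2 or _b are one class to them, and where a whole thing is asked for, a point or a joint stands for the part that bears it (a point fixed in the world has none). Each returns a list of dicts, best first, with "score" (0 to 1); they miss things now and then, are a little off and sometimes report something else, mostly with a low value. They report only what shows in the picture. A call takes as long as a camera call. They do not tell look-alikes from the thing itself.
- ctrl.masks_of(camera, label): "pixels" (480x640 bool, what is visible of it) and "extent" ([left, top, right, bottom] in pixels, round what is visible of it).
The state is a dict: "t": time; "q": joint angles; "dq": joint speeds; "effort": joint torques, N m; "tool_pos": TCP position; "tool_rot": TCP orientation; "contact_force": force on the tool from outside, world axes, zero at the start; "wrist_torque": the same for the moment, N m; "opening": finger opening in m.
Only numpy, scipy, OpenCV 4.12 (cv2) and the standard library are available. Lean on these libraries where they do the work, as an engineer would, in place of code of your own. Each camera call takes 0.05 s, during which the arm holds its last target.

TASK

Take the hanging soup ladle along its rail and over the ball-shaped end stop, dip its whole bowl below the rim of the measuring jug to rinse it, then thread its eye over the other rail's end stop and leave it hanging there, still and free, above the red drip tray. Do not drop the ladle, do not tip or push the jug about, and leave the garlic keeper and the chopsticks where they are.

Things in the scene. Friction and masses are not known exactly. Their poses are not given: they have to be found in the camera images.
- rack: fixed steel utensil stand, 412 mm wide, 376 tall (all sizes in mm). Origin on the counter straight below the line of its two rails, midway between them; x away from the robot, y (left) along the rails, z up. A 12 mm round bar spans it 70 above the rails, right over them, so nothing comes straight down on the ladle. Posts at x = 90, y = +-200; feet 12 high run along x at y = +-200 from x = -40 to 160.
- rail_left (a point): point on the axis of the left rail, at stand y = +120, 300 above the counter. The rail, 8 mm thick, is level and covers y = +45 to +200. It is held at its outer end only (an arm runs back to the post); its free inner end carries a ball-shaped end stop, 18 in diameter, centred on the rail axis at y = +45
- rail_right (a point): point on the axis of the right rail, at stand y = -120, 300 above the counter. The rail, 8 mm thick, is level and covers y = -45 to -200. It is held at its outer end only (an arm runs back to the post); its free inner end carries a ball-shaped end stop, 18 in diameter, centred on the rail axis at y = -45
- rail_gap (a point): point on the two rails' common line, midway between their end stops, 300 above the counter; 72 is free between the balls
- ladle_eye (a point): centre of the closed eight-sided eye on top of the loose steel soup ladle (200 long, 90 g), which hangs on the left or right rail, 85 to 115 from rail_gap. z up, y along the rail, x away from the robot. Opening 34 across flats, band 3.5 thick, 12 wide. Hanging, the eye centre is 14 below the rail axis; with the eye centred on the axis the stop passes with 8 to spare. It leaves the rail only past the stop
- ladle_grip (a point): middle of the ladle's handle, 102 below the eye centre and 22 nearer the robot (ladle x = -22), where there is room to grip; the handle is an upright flat bar, 12 wide (along the rail) and 7 thick, from 48 to 150 below the eye centre. Reach it from the robot's side below the rail, tilted about 30 degrees (25 to 45) from vertical so as to clear the eye, closing along the rail direction
- ladle_tip (a point): middle of the underside of the ladle's bowl, 178 below the eye centre and 10 beyond it (ladle x = +10), 76 below ladle_grip; the bowl is round and open upwards, 60 across, 28 high
- tray_mid (a point): middle of the inner floor, 4 above the counter, of the fixed red plastic drip tray (130 x 120, 18 high) that stands below the empty rail, to which the ladle has to go
- jug_rim (a point): centre of the mouth of the loose glass measuring jug, 90 above the counter; the jug is empty, 450 g, 110 across outside and 102 inside at the rim, 92 across at the foot, 6 thick floor, with a handle that stands out 88 from the axis along its own +y
- keeper_mid (a point): middle of the lidded white ceramic garlic keeper, 50 above the counter (92 across, 103 tall with its knob); a bystander
- chopsticks_mid (a point): middle of the bamboo chopstick pair, joined at one end, lying on the counter along its own y (209 long, 19 wide, 7 high); a bystander
There are look-alikes about, which are no part of the job. What is shaped like the part that bears jug_rim but orange or purple is not meant.

How it is judged:
On the way, in this order (a step that is already met when the one before it is completed fails the run):
1. the ladle's eye is past the end stop of its first rail, free of both rails ((y of ladle_eye in the frame of rack between -0.032 and 0.032 m or x of ladle_eye in the frame of rack below -0.035 m)), for 0.05 s.
2. the ladle's bowl is dipped into the jug, its underside at least 22 mm below the rim (horizontal distance between ladle_tip and jug_rim below 0.045 m and z of ladle_tip in the frame of jug_rim below -0.022 m), for 0.1 s.
At the end, for the whole second after the job is handed in: The ladle hangs by its eye on the other rail than at the start, behind that rail's end stop and above the red tray (bowl within 110 mm of the tray's middle), upright within 0.2 rad, resting on the rail (eye centre 6 to 22 mm below the rail axis), released and still (under 0.05 m/s and 0.5 rad/s) (distance of ladle_eye from where it was at the start of the episode above 0.12 m and (y of ladle_eye in the frame of rail_left between -0.072 and 0.08 m or y of ladle_eye in the frame of rail_right between -0.08 and 0.072 m) and z of ladle_eye in the frame of rail_gap between -0.022 and -0.006 m and x of ladle_eye in the frame of rail_gap between -0.015 and 0.015 m and angle between ladle_eye's own z axis and vertical below 0.2 rad and contact force between ladle and rack above 0.2 N and linear speed of ladle below 0.05 m/s and angular speed of ladle below 0.5 rad/s and horizontal distance between ladle_tip and tray_mid below 0.11 m); the robot touches nothing.
It fails at once if the ladle is dropped (height (world z) of ladle_eye below 0.15 m).
It fails at once if the jug is pushed more than 30 mm (distance of jug_rim from where it was at the start of the episode above 0.03 m).
It fails at once if the jug is tipped (angle between jug_rim's own z axis and vertical above 0.25 rad).
It fails at once if the garlic keeper is moved more than 30 mm (distance of keeper_mid from where it was at the start of the episode above 0.03 m).
It fails at once if the chopsticks are moved more than 30 mm (distance of chopsticks_mid from where it was at the start of the episode above 0.03 m).
It also fails if it takes over 58 s, if anything falls off the work surface, if the arm or the gripper's body presses on something with over 40 N, if the wrist force passes 120 N, or if a joint passes its speed limit or range.

## Working session

There is one attempt and no reset: what is moved stays moved. The work goes in short steps, Python scripts to look and compute and a tool call to move; the robot and the scene stay as the last step left them, time stands still between calls to the robot, and variables do not carry over. Pictures are saved under pics/ and viewed, and the job is handed in when it is done.

Besides the shell and the picture viewer there is one more tool, called as name(argument=value, ...) on one line, values as JSON. servo_tool: Moves the arm, as the interface text tells. Its arguments: {"type":"object","properties":{"delta_pos":{"type":"array","items":{"type":"array","items":{"type":"number"}}},"dr":{"type":"array","items":{"type":"array","items":{"type":"number"}}},"grip":{"type":"array","items":{"type":"number"}},"grip_force":{"type":"number"}},"required":["delta_pos","dr","grip"]}

```bash
mkdir -p pics; ls; cat > a.py <<'E'
from station import ctrl
import cv2,numpy as np
for c in ["scene","side","wrist"]:
    im=ctrl.get_image(c); cv2.imwrite(f"pics/{c}0.png",im[:,:,::-1])
    p=ctrl.camera_params(c); print(c,p)
print(ctrl.get_obs())
E
python3 a.py
```

```text
pics
scene {'fovy': 48.92261786059313, 'cx': 314.86708565621603, 'cy': 238.6578661463818, 'k1': -0.11306657134238825, 'eye': array([1.17211217, 0.5131021 , 1.17039045]), 'rotation': array([-1.13463817, -2.43898337,  0.92401008])}
side {'fovy': 47.66358186172204, 'cx': 323.3107714609461, 'cy': 241.72896542509642, 'k1': -0.06102076593639135, 'eye': array([ 0.10882747, -0.78021756,  0.97486178]), 'rotation': array([-2.28921799,  0.51864295, -0.2367789 ])}
wrist {'fovy': 63.232579482132145, 'cx': 311.42966390636303, 'cy': 239.7744085216994, 'k1': -0.012640879221151083, 'eye': array([0.06779812, 0.62711006, 0.37207122]), 'rotation': array([2.25512491, 1.77298594, 0.29126896])}
{'t': 0.15, 'q': array([ 1.21203165e+00,  5.32676116e-02,  1.61397881e+00, -3.73191119e-06,
        1.47601443e+00, -1.18967374e-01]), 'dq': array([ 0.00096492,  0.00055587, -0.00511546,  0.00143745, -0.00111986,
        0.00041973]), 'effort': array([ 1.04378498e-03, -3.94242454e+01, -3.70722020e+01, -8.94249820e-05,
        4.62545548e-03,  1.47734262e-06]), 'tool_pos': array([0.14825649, 0.60668011, 0.24430661]), 'tool_rot': array([-1.56420907,  0.18860423, -0.18798856]), 'contact_force': array([-0.38360267, -0.10316325, -0.16829014]), 'wrist_torque': array([ 1.88634101e-02,  7.26170144e-05, -8.10827861e-03]), 'opening': 0.08558233576740668}
```

View pics/scene0.png

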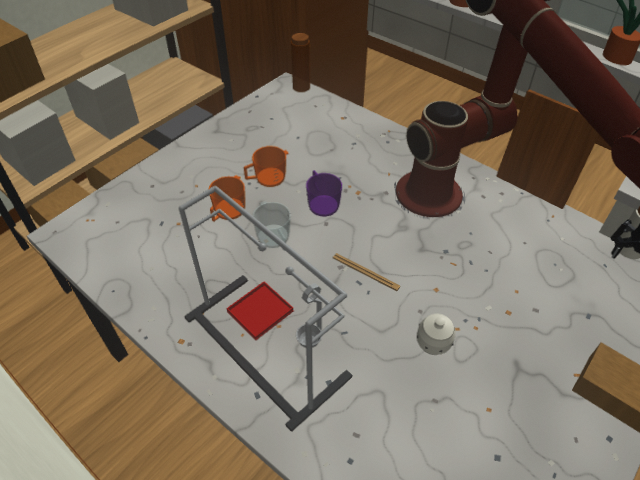

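View pics/side0.png

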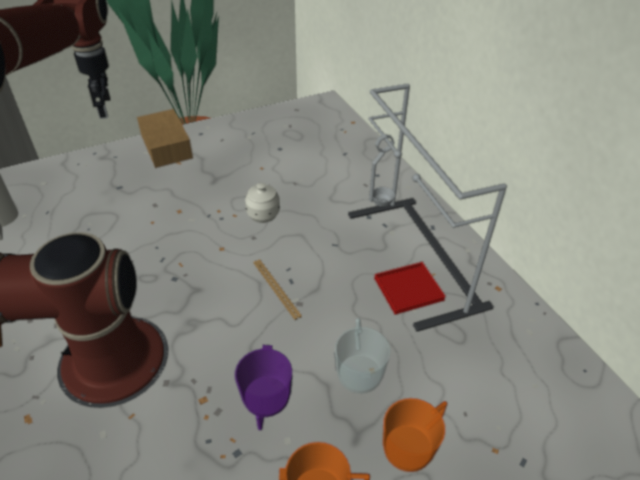

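View pics/wrist0.png

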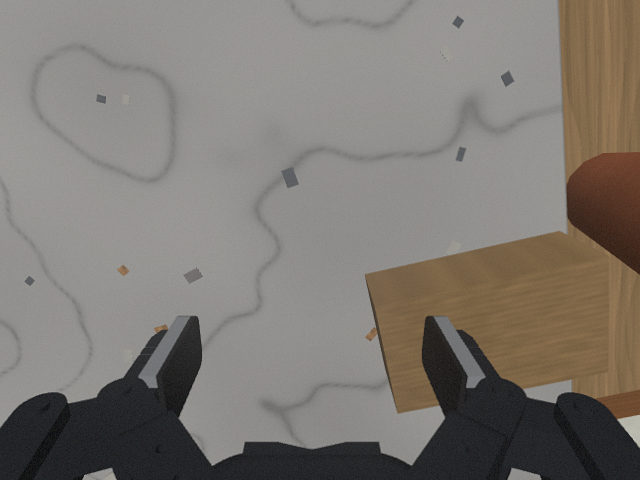

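The ladle hangs on the left rail (side picture near (383,165), scene near (312,315)). The red tray is below the right rail, and the clear jug is at scene (271,225) and side (361,357). Next I'll get the masks.

```bash
cat > h.py <<'E'
from station import ctrl
import cv2,numpy as np
from scipy.spatial.transform import Rotation as R
def K(p):
    f=240/np.tan(np.radians(p['fovy']/2)); return f
def proj(p,X):
    X=np.atleast_2d(X); c=(X-p['eye'])@R.from_rotvec(p['rotation']).as_matrix()
    s=c[:,:2]/c[:,2:]; r2=(s**2).sum(1,keepdims=True)
    return s*(1+p['k1']*r2)*K(p)+[p['cx'],p['cy']]
def ray(p,uv):
    d=(np.atleast_2d(uv)-[p['cx'],p['cy']])/K(p); s=d.copy()
    for _ in range(20): s=d/(1+p['k1']*(s**2).sum(1,keepdims=True))
    v=np.c_[s,np.ones(len(s))]; v/=np.linalg.norm(v,axis=1,keepdims=True)
    return v@R.from_rotvec(p['rotation']).as_matrix().T
def onplane(p,uv,z):
    v=ray(p,uv); return p['eye']+v*((z-p['eye'][2])/v[:,2:])
def tri(ps,uvs):
    A=np.zeros((3,3));b=np.zeros(3)
    for p,uv in zip(ps,uvs):
        v=ray(p,uv)[0];M=np.eye(3)-np.outer(v,v);A+=M;b+=M@p['eye']
    return np.linalg.solve(A,b)
E
cat > b.py <<'E'
from h import *
out={}
for c in ["scene","side"]:
    im=ctrl.get_image(c); cv2.imwrite(f"pics/{c}1.png",im[:,:,::-1])
    for l in ["rack","ladle_eye","tray_mid","jug_rim","keeper_mid","chopsticks_mid"]:
        for i,m in enumerate(ctrl.masks_of(c,l)):
            ys,xs=np.nonzero(m['pixels'])
            print(c,l,round(m['score'],2),np.round(m['extent']),len(xs),xs.mean().round(1),ys.mean().round(1))
            out[f"{c}_{l}_{i}"]=m['pixels']
np.savez("m.npz",**out)
for c in ["scene","side"]:
    im=cv2.imread(f"pics/{c}1.png")
    x0,y0,x1,y1=(170,170,370,440) if c=="scene" else (340,70,520,340)
    s=2.2; cv2.imwrite(f"pics/{c}1z.png",cv2.resize(im[y0:y1,x0:x1],None,fx=s,fy=s,interpolation=cv2.INTER_CUBIC))
E
python3 b.py
```

```text
scene rack 0.77 [181. 186. 351. 431.] 5626 266.0 312.5
scene ladle_eye 0.68 [297. 280. 320. 346.] 660 310.0 314.2
scene tray_mid 0.74 [227. 284. 293. 340.] 2168 259.3 310.5
scene tray_mid 0.19 [296. 284. 321. 349.] 595 309.5 315.4
scene jug_rim 0.78 [305. 176. 342. 216.] 1343 322.8 193.1
scene jug_rim 0.77 [208. 177. 244. 219.] 1098 227.3 196.0
scene jug_rim 0.65 [247. 149. 285. 187.] 1083 268.8 166.1
scene jug_rim 0.63 [254. 203. 289. 250.] 1160 272.7 221.9
scene jug_rim 0.51 [295. 284. 324. 349.] 534 308.9 313.0
scene keeper_mid 0.76 [417. 314. 453. 354.] 1282 435.8 334.3
scene chopsticks_mid 0.94 [334. 257. 397. 292.] 443 366.8 272.0
side ladle_eye 0.62 [369. 136. 396. 207.] 705 380.1 179.9
side ladle_eye 0.55 [348.  84. 511. 333.] 6047 436.2 212.7
side tray_mid 0.6 [371. 262. 445. 315.] 2371 408.7 287.4
side jug_rim 0.98 [278. 444. 372. 480.] 2323 318.6 464.1
side jug_rim 0.81 [334. 319. 388. 392.] 3023 361.4 358.1
side jug_rim 0.74 [237. 340. 295. 432.] 3390 263.9 382.0
side jug_rim 0.71 [383. 396. 444. 472.] 3757 412.4 432.7
side keeper_mid 0.63 [243. 184. 277. 223.] 1121 262.0 202.3
```

View pics/scene1z.png

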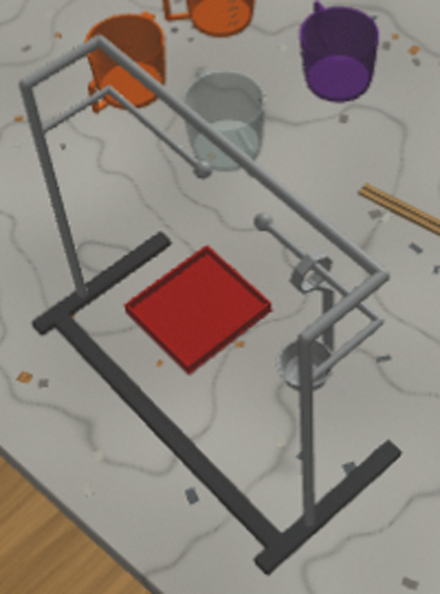

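View pics/side1z.png

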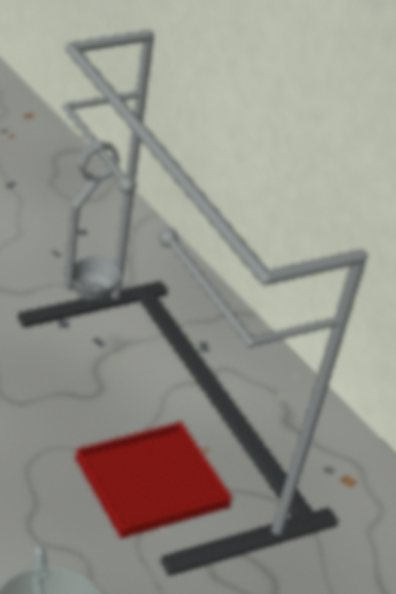

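```bash
cat > c.py <<'E'
from h import *
from scipy.optimize import least_squares
ps={c:ctrl.camera_params(c) for c in ["scene","side"]}
M=np.array([[0,.045,.3],[0,-.045,.3],[0,.2,.37],[0,-.2,.37],[0,.2,.3],[0,-.2,.3]])
obs={'scene':np.array([[289.5,270.5],[262.3,247.7],[345.5,295.5],[215.5,189.5],[342.3,316.4],[220,211.8]]),
'side':np.array([[397.7,154.1],[416.4,177.3],[373.2,91.8],[460.9,195.9],[370.9,118.6],[454.5,225]])}
def W(v,M):
    return M@R.from_euler('z',v[2]).as_matrix().T+[v[0],v[1],0]
def res(v): return np.concatenate([(proj(ps[c],W(v,M)+[0,0,v[3]])-obs[c]).ravel() for c in ps])
for init in [0,.4,-.4]:
    s=least_squares(res,[.6,0,init,0],loss='soft_l1'); print(s.x,s.cost)
print(res(s.x).reshape(-1,2).round(1).tolist())
v=s.x
for nm in [M[0],M[1]]: print("ball",W(v,nm[None]))
for i in range(6): print(i,tri(ps.values(),[obs['scene'][i],obs['side'][i]]).round(4),W(v,M[i:i+1]).round(4))
e=tri(ps.values(),[[311.4,294],[385.9,143.6]]); print("eye",e)
l=(e-[v[0],v[1],0])@R.from_euler('z',v[2]).as_matrix(); print("eye in rack",l)
np.save("rack.npy",v)
# masks objs
m=np.load("m.npz")
def ext(c,n): ys,xs=np.nonzero(m[f"{c}_{n}"]); return xs.mean(),ys.mean()
print("tray",onplane(ps['scene'],[259.3,310.5],.006),onplane(ps['side'],[408.7,287.4],.006))
print("jug cen tri",tri(ps.values(),[[271.7,226.5],[361,355.5]]))
print("keeper tri",tri(ps.values(),[[435.2,334],[261,203]]))
print("chop",onplane(ps['scene'],[[334,257],[397,290]],.004))
E
python3 c.py
python3 - <<'E'
import cv2
a=cv2.imread('pics/scene1.png')[185:265,235:315];b=cv2.imread('pics/side1.png')[305:405,315:415]
cv2.imwrite('pics/j.png',cv2.hconcat([cv2.resize(a,(400,400),interpolation=2),cv2.resize(b,(400,400),interpolation=2)]))
E
```

```text
[ 0.68486757 -0.01197926 -0.10502884 -0.00180705] 6.828958570462941
[ 0.68486757 -0.01197926 -0.10502884 -0.00180705] 6.828958570463005
[ 0.68486757 -0.01197926 -0.10502884 -0.00180705] 6.82895857046284
[[-0.4, 1.0], [-0.9, 0.2], [-1.9, 0.3], [-1.2, -0.3], [-0.2, 0.1], [-1.4, -0.5], [-0.5, -0.3], [-0.4, 0.2], [-2.1, -0.2], [-0.5, -0.0], [-1.9, -0.3], [-1.0, -0.0]]
ball [[0.68958519 0.03277277 0.3       ]]
ball [[ 0.68014996 -0.05673129  0.3       ]]
0 [0.6884 0.0314 0.2988] [[0.6896 0.0328 0.3   ]]
1 [ 0.6798 -0.0561  0.2986] [[ 0.6801 -0.0567  0.3   ]]
2 [0.7069 0.1873 0.3687] [[0.7058 0.1869 0.37  ]]
3 [ 0.6636 -0.2099  0.3677] [[ 0.6639 -0.2109  0.37  ]]
4 [0.7076 0.1858 0.2984] [[0.7058 0.1869 0.3   ]]
5 [ 0.6642 -0.2096  0.2973] [[ 0.6639 -0.2109  0.3   ]]
eye [0.6978798  0.09768729 0.28376355]
eye in rack [0.00144354 0.11042638 0.28376355]
tray [[ 0.67555795 -0.10099837  0.006     ]] [[ 0.67449862 -0.10278193  0.006     ]]
jug cen tri [ 0.46266844 -0.25047592  0.05208457]
keeper tri [0.45827272 0.30038825 0.03830008]
chop [[ 0.4051173  -0.06583036  0.004     ]
 [ 0.38548892  0.1387122   0.004     ]]
```

View pics/j.png

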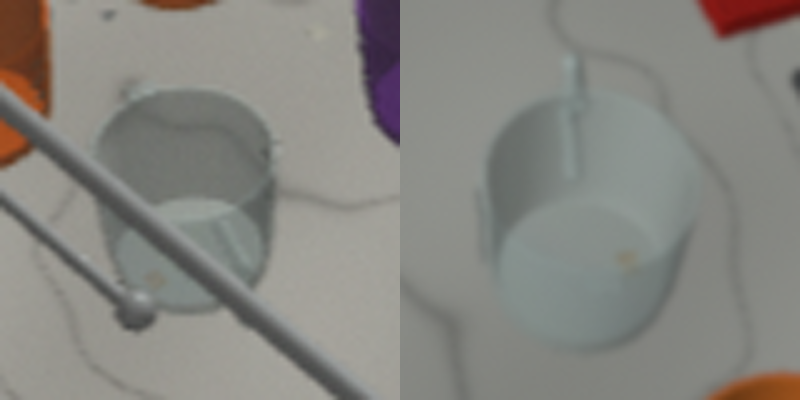

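```bash
cat > d.py <<'E'
from h import *
from scipy.optimize import least_squares
ps={c:ctrl.camera_params(c) for c in ["scene","side"]}
a=np.linspace(0,2*np.pi,120)
def pts(x,y): return np.r_[np.c_[x+.055*np.cos(a),y+.055*np.sin(a),0*a+.09],np.c_[x+.046*np.cos(a),y+.046*np.sin(a),0*a]]
box={'scene':[254.4,202.6,290.2,247.2],'side':[336.3,328,390,392.5]}
def res(v):
    o=[]
    for c in ps:
        q=proj(ps[c],pts(*v)); o+=list(np.r_[q.min(0),q.max(0)]-box[c])
    return o
s=least_squares(res,[.46,-.25]); print("jug",s.x,np.round(res(s.x),1))
o=ctrl.get_obs(); T=R.from_rotvec(o['tool_rot']).as_matrix(); print(T.round(3))
w=ctrl.camera_params('wrist'); print("cam in tool",T.T@(w['eye']-o['tool_pos']),(T.T@R.from_rotvec(w['rotation']).as_matrix()).round(3))
v=np.load('rack.npy')
for th in [30,33]:
  t=np.radians(th);Rz=R.from_euler('z',v[2]).as_matrix()
  G=Rz@np.array([[np.cos(t),np.sin(t),0],[0,0,1],[np.sin(t),-np.cos(t),0]])
  print(G.round(3),np.linalg.det(G)); print("rel turn",np.degrees(R.from_matrix(T.T@G).as_rotvec()))
E
python3 d.py
```

```text
jug [ 0.45717934 -0.25792932] [-3.  -1.1 -0.2  0.7 -2.2 -2.1  0.2  0.8]
[[ 0.971  0.     0.238]
 [-0.238  0.     0.971]
 [ 0.    -1.     0.   ]]
cam in tool [-0.08305809 -0.12768269  0.00052237] [[-0.001  0.947  0.322]
 [ 0.    -0.322  0.947]
 [ 1.     0.001  0.   ]]
[[ 0.861  0.497  0.105]
 [-0.091 -0.052  0.994]
 [ 0.5   -0.866  0.   ]] 0.9999999999999999
rel turn [  2.01650457  -7.54570837 -29.95321196]
[[ 0.834  0.542  0.105]
 [-0.088 -0.057  0.994]
 [ 0.545 -0.839  0.   ]] 1.0
rel turn [  2.21867337  -7.50839531 -32.94853017]
```

```bash
cat > plan.py <<'E'
from h import *
v=np.load('rack.npy'); TH=33
def grackR(th=TH,dyaw=0):
    t=np.radians(th);Rz=R.from_euler('z',v[2]+dyaw).as_matrix()
    return Rz@np.array([[np.cos(t),np.sin(t),0],[0,0,1],[np.sin(t),-np.cos(t),0]])
def w(p): return R.from_euler('z',v[2]).as_matrix()@np.array(p)+[v[0],v[1],0]
def rk(p): return R.from_euler('z',v[2]).as_matrix().T@(np.array(p)-[v[0],v[1],0])
def plan(P,G,n=None,step=.055,ang=9):
    o=ctrl.get_obs(); p=o['tool_pos'];T=R.from_rotvec(o['tool_rot'])
    D=P-p; rel=(T.inv()*R.from_matrix(G)).as_rotvec()
    if n is None: n=int(max(1,np.ceil(np.linalg.norm(D)/step),np.ceil(np.degrees(np.linalg.norm(rel))/ang)))
    rows=[]
    cur=T
    for k in range(n):
        rows.append((cur.inv().apply(D/n).round(4).tolist(),np.degrees(rel/n).round(2).tolist())); cur=cur*R.from_rotvec(rel/n)
    print("n",n,"err mm",(D*1e3).round(1),"deg",np.degrees(rel).round(2),"t",o['t'],"open",o['opening'],"F",o['contact_force'].round(2), "tcp rack",rk(p).round(4))
    for i in range(0,n,5):
        print("dp",[r[0] for r in rows[i:i+5]]); print("dr",[r[1] for r in rows[i:i+5]])
def grip_tcp(gr,th=TH,back=0): # grip point in rack coords
    G=grackR(th); return w(gr)+G[:,1]*(.005-back),G
E
python3 - <<'E'
from plan import *
plan(*grip_tcp([-.022,.110,.184],back=.11))
E
```

```text
n 13 err mm [ 469.2 -501.4   26.7] deg [  2.22  -7.51 -32.95] t 0.85 open 0.08534537972534366 F [ 0.81  0.31 -0.13] tcp rack [-0.5984  0.5594  0.2454]
dp [[0.0442, -0.0021, -0.0289], [0.044, -0.0002, -0.0293], [0.0436, 0.0017, -0.0298], [0.0432, 0.0035, -0.0302], [0.0427, 0.0053, -0.0307]]
dr [[0.17, -0.58, -2.53], [0.17, -0.58, -2.53], [0.17, -0.58, -2.53], [0.17, -0.58, -2.53], [0.17, -0.58, -2.53]]
dp [[0.0421, 0.0071, -0.0311], [0.0415, 0.0088, -0.0316], [0.0407, 0.0106, -0.032], [0.0399, 0.0123, -0.0324], [0.039, 0.0139, -0.0329]]
dr [[0.17, -0.58, -2.53], [0.17, -0.58, -2.53], [0.17, -0.58, -2.53], [0.17, -0.58, -2.53], [0.17, -0.58, -2.53]]
dp [[0.038, 0.0155, -0.0333], [0.0369, 0.0171, -0.0337], [0.0358, 0.0186, -0.0342]]
dr [[0.17, -0.58, -2.53], [0.17, -0.58, -2.53], [0.17, -0.58, -2.53]]
```

servo_tool(delta_pos=[[0.044,-0.002,-0.029],[0.044,0,-0.029],[0.0435,0.002,-0.03],[0.043,0.0035,-0.03],[0.043,0.005,-0.031]], dr=[[0.2,-0.6,-2.5],[0.2,-0.6,-2.5],[0.2,-0.6,-2.5],[0.2,-0.6,-2.5],[0.2,-0.6,-2.5]], grip=[1,1,1,1,1])

```text
t: 1.48
tool_pos: [0.3326, 0.4115, 0.256]
tool_rot: [-1.567, -0.038, -0.319]
contact_force: [-1.2, 0.4, 0.2]
opening: 0.0856
```

servo_tool(delta_pos=[[0.042,0.007,-0.031],[0.0415,0.009,-0.032],[0.041,0.0105,-0.032],[0.04,0.012,-0.0325],[0.039,0.014,-0.033]], dr=[[0.2,-0.6,-2.5],[0.2,-0.6,-2.5],[0.2,-0.6,-2.5],[0.2,-0.6,-2.5],[0.2,-0.6,-2.5]], grip=[1,1,1,1,1])

```text
t: 2.1
tool_pos: [0.5204, 0.2138, 0.2697]
tool_rot: [-1.553, -0.263, -0.453]
contact_force: [0.3, -0.2, -0.1]
opening: 0.0851
```

```bash
python3 - <<'E'
from plan import *
plan(*grip_tcp([-.022,.110,.184],back=.11))
E
```

```text
n 3 err mm [  97.3 -108.1    2.4] deg [-0.22 -1.12 -6.88] t 2.1 open 0.08514427715881494 F [ 0.34 -0.17 -0.12] tcp rack [-0.1873  0.2073  0.2697]
dp [[0.0333, 0.015, -0.0319], [0.0325, 0.0163, -0.0321], [0.0316, 0.0177, -0.0322]]
dr [[-0.07, -0.37, -2.29], [-0.07, -0.37, -2.29], [-0.07, -0.37, -2.29]]
```

servo_tool(delta_pos=[[0.034,0.015,-0.033],[0.0335,0.016,-0.033],[0.032,0.018,-0.033],[0,0,0]], dr=[[-0.1,-0.4,-2.3],[-0.1,-0.4,-2.3],[-0.1,-0.4,-2.3],[0,0,0]], grip=[1,1,1,1])

```text
t: 2.6
tool_pos: [0.6229, 0.0955, 0.2744]
tool_rot: [-1.554, -0.374, -0.54]
contact_force: [0.2, -0.0, -0.5]
opening: 0.0853
```

```bash
python3 - <<'E'
from plan import *
p=ctrl.camera_params('wrist')
im=ctrl.get_image('wrist').copy()
plan(*grip_tcp([-.022,.110,.184],back=.11))
c=lambda X,col: cv2.circle(im,tuple(int(t) for t in proj(p,X)[0]),4,col,1)
cv2.imwrite('pics/w1.png',im[:,:,::-1])
for y in [.045,.06,.08,.1,.12]: c(w([0,y,.3]),(255,0,0))
c(w([0,.11,.286]),(0,255,0)); c(w([-.022,.11,.184]),(0,255,0));c(w([.01,.11,.108]),(0,255,0))
cv2.imwrite('pics/w1o.png',im[:,:,::-1])
for m in ctrl.masks_of('wrist','ladle_grip'): print(m['score'],m['extent'])
E
```

```text
n 1 err mm [-4.8  9.  -2.5] deg [ 0.17 -0.07  0.33] t 2.65 open 0.08535537608094 F [ 0.49  0.85 -0.26] tcp rack [-0.0735  0.1015  0.2745]
dp [[-0.0061, -0.0011, 0.0085]]
dr [[0.17, -0.07, 0.33]]
0.81 [288.6, 163.6, 367.5, 451.0]
0.2 [4.6, 27.3, 192.9, 163.8]
```

View pics/w1o.png

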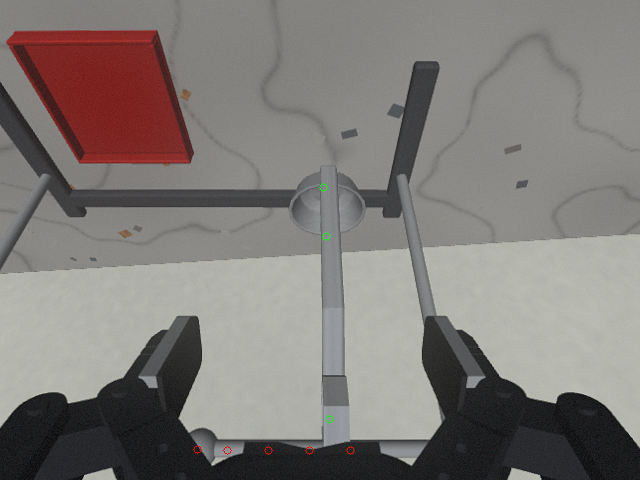

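The wrist view shows the ladle handle at column 331, where I predicted 327, so it sits about 2.5 mm further along +y. The rail and ball (203,441) agree to a few mm. I'll approach now.

```bash
python3 - <<'E'
from plan import *
plan(*grip_tcp([-.022,.1125,.184],back=.0),n=4)
E
```

```text
n 4 err mm [ 55.4   4.2 -94.8] deg [ 0.11 -0.01  0.33] t 2.7 open 0.08532410689748263 F [-0.88  0.54 -0.21] tcp rack [-0.074   0.1025  0.2746]
dp [[-0.0016, 0.0273, 0.0026], [-0.0016, 0.0273, 0.0025], [-0.0015, 0.0273, 0.0025], [-0.0015, 0.0273, 0.0025]]
dr [[0.03, -0.0, 0.08], [0.03, -0.0, 0.08], [0.03, -0.0, 0.08], [0.03, -0.0, 0.08]]
```

servo_tool(delta_pos=[[-0.0015,0.02,0.007],[-0.0015,0.028,0.003],[-0.0015,0.028,0],[-0.0015,0.026,0],[0,0,0]], dr=[[0,0,0.1],[0,0,0.1],[0,0,0.1],[0,0,0],[0,0,0]], grip=[1,1,1,1,1])

```text
t: 3.32
tool_pos: [0.673, 0.1096, 0.1866]
tool_rot: [-1.549, -0.38, -0.53]
contact_force: [0.8, 0.5, -0.8]
opening: 0.0854
```

```bash
python3 - <<'E'
from plan import *
p=ctrl.camera_params('wrist')
im=ctrl.get_image('wrist').copy()
plan(*grip_tcp([-.022,.1125,.184],back=.0),n=1)
cv2.imwrite('pics/w2.png',im[:,:,::-1])
E
```

```text
n 1 err mm [ 3.9 -7.9 -8.6] deg [-0.29  0.33  0.32] t 3.375 open 0.08550293742333262 F [0.46 0.74 0.19] tcp rack [-0.024   0.1199  0.1884]
dp [[-0.0008, 0.0097, -0.0074]]
dr [[-0.29, 0.33, 0.32]]
```

View pics/w2.png

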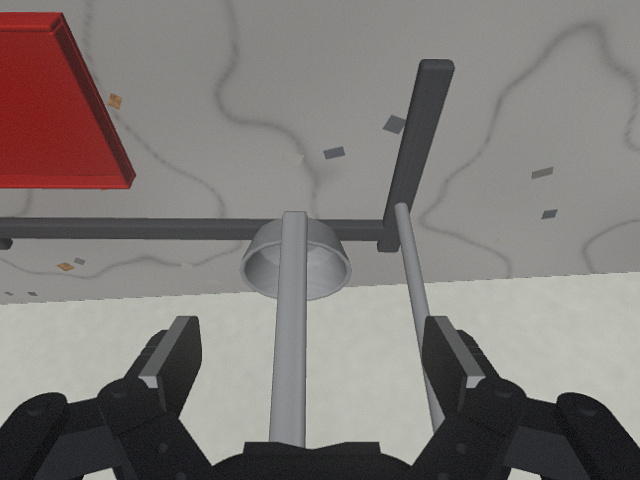

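servo_tool(delta_pos=[[-0.0005,0.005,-0.0075],[0,0.005,0],[0,0,0]], dr=[[-0.2,0.2,0.2],[0,0,0],[0,0,0]], grip=[1,1,1])

```text
t: 3.75
tool_pos: [0.6787, 0.1025, 0.1836]
tool_rot: [-1.549, -0.381, -0.536]
contact_force: [0.1, 0.2, 0.4]
opening: 0.0854
```

```bash
python3 - <<'E'
from plan import *
p=ctrl.camera_params('wrist')
im=ctrl.get_image('wrist').copy()
plan(*grip_tcp([-.022,.1125,.184],back=.0),n=1)
cv2.imwrite('pics/w3.png',im[:,:,::-1])
E
```

```text
n 1 err mm [-1.3 -0.6 -4.1] deg [-0.18  0.15  0.44] t 3.8 open 0.0853975753903838 F [ 0.88 -0.    0.77] tcp rack [-0.018   0.1132  0.1839]
dp [[-0.0033, 0.0027, -0.0007]]
dr [[-0.18, 0.15, 0.44]]
```

View pics/w3.png

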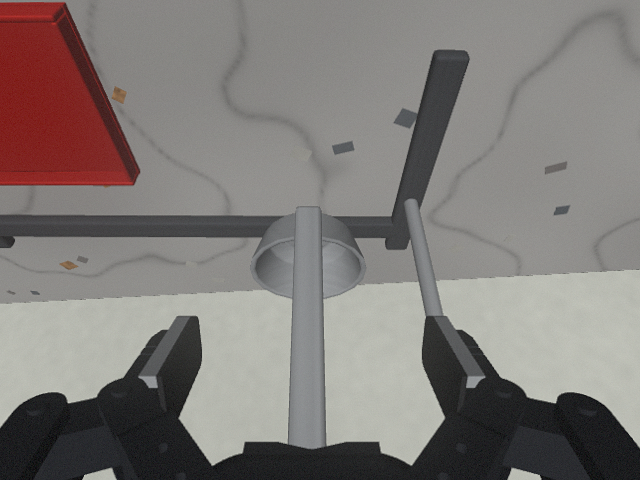

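The handle is centred between the pads (column 308, tool centre about 312), so I'll close.

servo_tool(delta_pos=[[-0.003,0.0025,-0.0005],[0,0,0],[0,0,0],[0,0,0],[0,0,0]], dr=[[-0.1,0.1,0.3],[0,0,0],[0,0,0],[0,0,0],[0,0,0]], grip=[1,0.5,0.1,0,0], grip_force=60)

```text
t: 4.42
tool_pos: [0.6777, 0.1021, 0.1806]
tool_rot: [-1.55, -0.375, -0.534]
contact_force: [0.3, -0.2, -0.5]
opening: 0.0126
```

servo_tool(delta_pos=[[0,0,0],[0,0,0],[0,0,0],[0,0,0]], dr=[[0,0,0],[0,0,0],[0,0,0],[0,0,0]], grip=[0,0,0,0])

```text
t: 4.92
tool_pos: [0.6777, 0.1021, 0.1807]
tool_rot: [-1.55, -0.376, -0.534]
contact_force: [-0.5, 0.8, 0.3]
opening: 0.0107
```

```bash
python3 - <<'E'
from plan import *
for c in ['scene','side','wrist']:
    im=ctrl.get_image(c)
    cv2.imwrite(f'pics/{c}4.png',im[:,:,::-1])
a=cv2.imread('pics/scene4.png')[225:385,245:385];b=cv2.imread('pics/side4.png')[100:260,320:460];
cv2.imwrite('pics/z4.png',cv2.resize(cv2.hconcat([a,b]),None,fx=2.8,fy=2.8,interpolation=2))
plan(*grip_tcp([-.022,.1125,.184],back=.0),n=1)
E
```

```text
n 1 err mm [-0.1 -0.2 -0.8] deg [-0.08  0.04  0.17] t 5.075 open 0.01135892174480503 F [-0.64  0.36  0.8 ] tcp rack [-0.0192  0.1127  0.1806]
dp [[-0.0006, 0.0006, -0.0002]]
dr [[-0.08, 0.04, 0.17]]
```

View pics/z4.png

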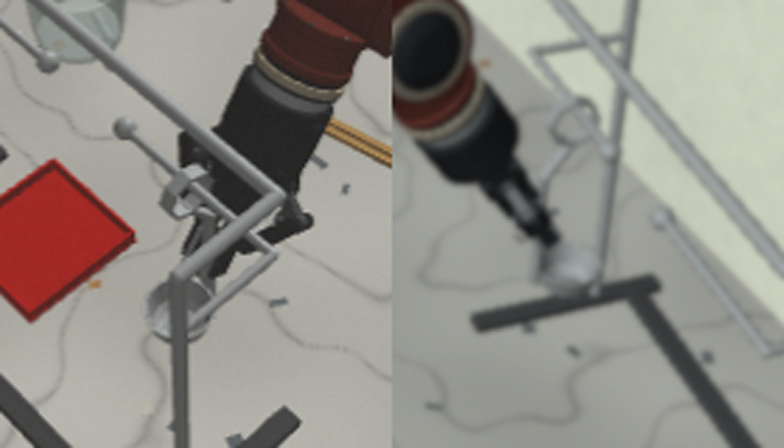

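View pics/wrist4.png

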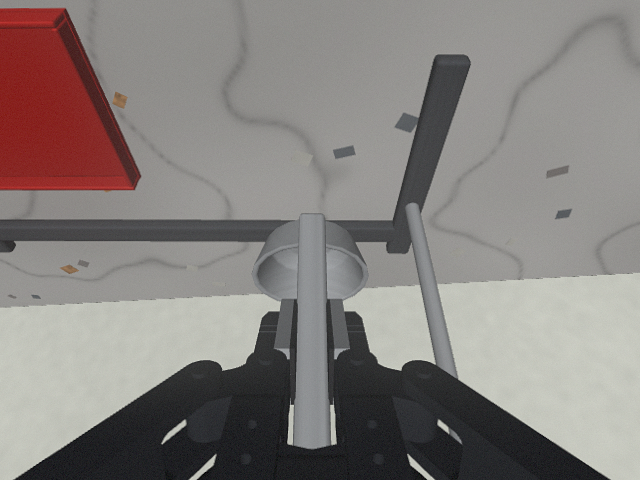

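```bash
python3 - <<'E'
from plan import *
o=ctrl.get_obs(); r=rk(o['tool_pos']); np.save('g0.npy',np.r_[r,o['tool_rot']])
print(r); plan(w(r+[0,0,.014]),grackR(),n=2)
E
```

```text
[-0.01915623  0.11273304  0.18062911]
n 2 err mm [ 0. -0. 14.] deg [-0.08  0.04  0.17] t 5.075 open 0.01135892174480503 F [-0.64  0.36  0.8 ] tcp rack [-0.0192  0.1127  0.1806]
dp [[0.0038, -0.0059, 0.0], [0.0038, -0.0059, 0.0]]
dr [[-0.04, 0.02, 0.08], [-0.04, 0.02, 0.08]]
```

servo_tool(delta_pos=[[0.004,-0.006,0],[0.004,-0.006,0],[0,0,0]], dr=[[0,0,0.1],[0,0,0],[0,0,0]], grip=[0,0,0])

```text
t: 5.45
tool_pos: [0.6776, 0.102, 0.1957]
tool_rot: [-1.551, -0.373, -0.532]
contact_force: [0.3, -0.4, -1.4]
opening: 0.0109
```

```bash
cat > s.py <<'E'
import sys
from plan import *
g=np.load('g0.npy')
y=float(sys.argv[1]); n=int(sys.argv[2])
x=float(sys.argv[3]) if len(sys.argv)>3 else 0
z=float(sys.argv[4]) if len(sys.argv)>4 else .014
plan(w([g[0]+x,y,g[2]+z]),grackR(),n=n)
E
python3 s.py 0.07 2
```

```text
n 2 err mm [ -4.4 -42.4  -1.1] deg [-0.07  0.03  0.01] t 5.45 open 0.010889445932542091 F [ 0.29 -0.39 -1.43] tcp rack [-0.0192  0.1126  0.1957]
dp [[-0.0003, 0.0004, -0.0213], [-0.0003, 0.0004, -0.0213]]
dr [[-0.04, 0.02, 0.0], [-0.04, 0.02, 0.0]]
```

servo_tool(delta_pos=[[-0.0003,0.0004,-0.021],[-0.0003,0.0004,-0.021],[0,0,0]], dr=[[0,0,0],[0,0,0],[0,0,0]], grip=[0,0,0])

```text
t: 5.82
tool_pos: [0.6729, 0.0598, 0.1947]
tool_rot: [-1.551, -0.374, -0.531]
contact_force: [-0.9, -0.3, -1.3]
opening: 0.0109
```

```bash
python3 s.py 0 5; python3 - <<'E'
from plan import *
for c in ['scene','side']:
    cv2.imwrite(f'pics/{c}5.png',ctrl.get_image(c)[:,:,::-1])
a=cv2.imread('pics/scene5.png')[225:345,245:365];b=cv2.imread('pics/side5.png')[100:220,330:450];
cv2.imwrite('pics/z5.png',cv2.resize(cv2.hconcat([a,b]),None,fx=3.3,fy=3.3,interpolation=2))
E
```

```text
n 5 err mm [ -7.1 -69.7  -0.1] deg [-0.1   0.07 -0.  ] t 5.825 open 0.010935763640515263 F [-0.92 -0.27 -1.34] tcp rack [-0.0194  0.0701  0.1947]
dp [[0.0, 0.0, -0.014], [0.0, 0.0, -0.014], [0.0, 0.0, -0.014], [0.0, 0.0, -0.014], [0.0, 0.0, -0.014]]
dr [[-0.02, 0.01, -0.0], [-0.02, 0.01, -0.0], [-0.02, 0.01, -0.0], [-0.02, 0.01, -0.0], [-0.02, 0.01, -0.0]]
```

View pics/z5.png

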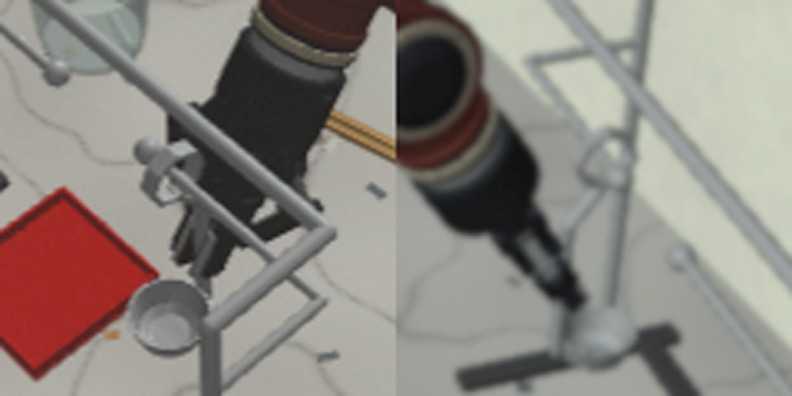

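The rail runs through the middle of the eye in both zoomed views. Now I'll slide over the stop.

servo_tool(delta_pos=[[0,0,-0.014],[0,0,-0.014],[0,0,-0.014],[0,0,-0.014],[0,0,-0.0135]], dr=[[0,0,0],[0,0,0],[0,0,0],[0,0,0],[0,0,0]], grip=[0,0,0,0,0])

```text
t: 6.55
tool_pos: [0.6658, -0.0093, 0.1947]
tool_rot: [-1.55, -0.378, -0.527]
contact_force: [0.3, 0.5, -1.3]
opening: 0.0108
```

```bash
python3 s.py 0 1; python3 - <<'E'
from plan import *
for c in ['scene','side']:
    cv2.imwrite(f'pics/{c}6.png',ctrl.get_image(c)[:,:,::-1])
a=cv2.imread('pics/scene6.png')[225:345,225:345];b=cv2.imread('pics/side6.png')[100:220,340:460];
cv2.imwrite('pics/z6.png',cv2.resize(cv2.hconcat([a,b]),None,fx=3.3,fy=3.3,interpolation=2))
plan(w([-.14,0,.2]),grackR())
E
```

```text
n 1 err mm [-0.  -0.7 -0.1] deg [-0.27  0.39 -0.01] t 6.55 open 0.010831812992818896 F [ 0.28  0.47 -1.33] tcp rack [-0.0192  0.0007  0.1947]
dp [[-0.0, 0.0001, -0.0007]]
dr [[-0.27, 0.39, -0.01]]
n 3 err mm [-120.2   12.6    5.3] deg [-0.21  0.3  -0.01] t 6.65 open 0.011518870049425398 F [-0.13  0.47 -0.37] tcp rack [-1.910e-02  1.000e-04  1.947e-01]
dp [[-0.0328, -0.0234, 0.0002], [-0.0328, -0.0234, 0.0002], [-0.0328, -0.0234, 0.0001]]
dr [[-0.07, 0.1, -0.0], [-0.07, 0.1, -0.0], [-0.07, 0.1, -0.0]]
```

View pics/z6.png

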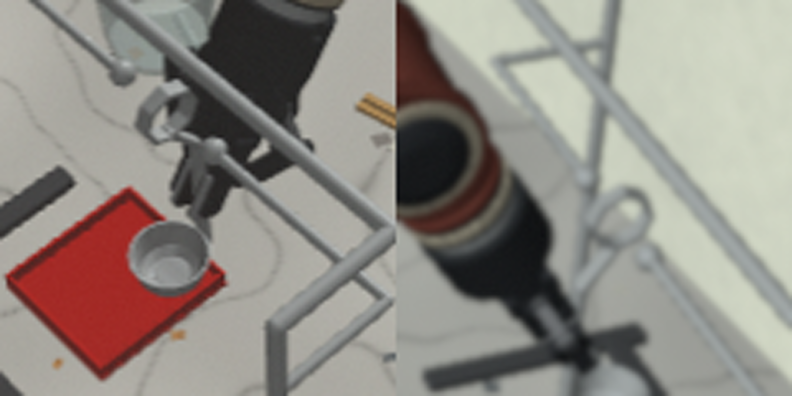

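The eye is free between the balls. I'll back out toward the robot, then raise.

servo_tool(delta_pos=[[-0.032,-0.023,0],[-0.033,-0.024,0],[-0.034,-0.026,0],[-0.015,-0.03,0],[0,0,0]], dr=[[-0.1,0.2,0],[0,0,0],[0,0,0],[0,0,0],[0,0,0]], grip=[0,0,0,0,0])

```text
t: 7.28
tool_pos: [0.5115, 0.0069, 0.2192]
tool_rot: [-1.55, -0.375, -0.53]
contact_force: [-0.1, -0.4, -0.4]
opening: 0.011
```

```bash
python3 - <<'E'
from plan import *
p=ctrl.camera_params('wrist');q=ctrl.camera_params('scene')
cv2.imwrite('pics/w7.png',ctrl.get_image('wrist')[:,:,::-1])
cv2.imwrite('pics/s7.png',ctrl.get_image('scene')[:,:,::-1])
# target above jug: tip = tcp + offset
g=np.load('g0.npy'); off=np.array([.010-g[0],0,.286-.178-g[2]]) # rack frame tip - tcp
print("tip off",off)
J=np.array([.460,-.254,0]); jr=rk(J)
plan(w([jr[0]-off[0],jr[1],.225]),grackR())
E
```

```text
tip off [ 0.02915623  0.         -0.07262911]
n 5 err mm [ -80.6 -257.7    8. ] deg [-0.17  0.13 -0.22] t 7.375 open 0.011085339381227535 F [ 0.25 -0.54 -1.41] tcp rack [-0.1742  0.0004  0.217 ]
dp [[-0.0082, -0.0073, -0.0529], [-0.0082, -0.0072, -0.0529], [-0.0081, -0.0072, -0.0529], [-0.0081, -0.0072, -0.0529], [-0.0081, -0.0072, -0.0529]]
dr [[-0.03, 0.03, -0.04], [-0.03, 0.03, -0.04], [-0.03, 0.03, -0.04], [-0.03, 0.03, -0.04], [-0.03, 0.03, -0.04]]
```

View pics/w7.png

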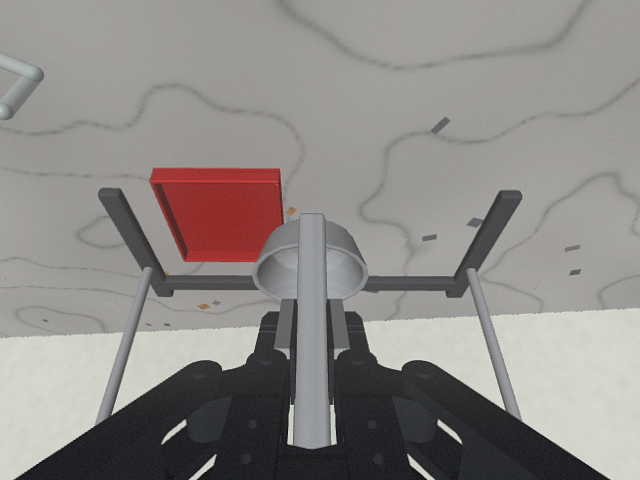

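View pics/s7.png

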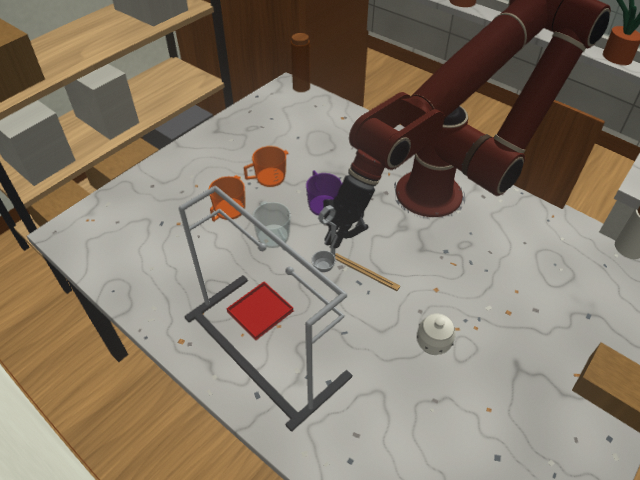

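servo_tool(delta_pos=[[-0.008,-0.007,-0.045],[-0.008,-0.007,-0.05],[-0.008,-0.007,-0.045],[0,0,0]], dr=[[0,0,0],[0,0,0],[0,0,0],[0,0,0]], grip=[0,0,0,0])

```text
t: 7.88
tool_pos: [0.4668, -0.1325, 0.2189]
tool_rot: [-1.549, -0.371, -0.521]
contact_force: [-0.4, 0.1, -0.6]
opening: 0.0107
```

```bash
python3 - <<'E'
from plan import *
p=ctrl.camera_params('wrist')
im=ctrl.get_image('wrist').copy()
ms=ctrl.masks_of('wrist','jug_rim')
for m in ms: print(m['score'],m['extent'])
a=np.linspace(0,6.28,40)
for q in proj(p,np.c_[.46+.055*np.cos(a),-.254+.055*np.sin(a),0*a+.09]): cv2.circle(im,(int(q[0]),int(q[1])),2,(255,0,0),-1)
for q in proj(p,np.c_[.46+.046*np.cos(a),-.254+.046*np.sin(a),0*a]): cv2.circle(im,(int(q[0]),int(q[1])),2,(0,0,255),-1)
cv2.imwrite('pics/w8.png',im[:,:,::-1])
print(ctrl.get_obs()['tool_pos'])
E
```

```text
0.67 [2.4, 0.0, 258.4, 200.5]
0.55 [0.0, 178.3, 5.8, 201.7]
[ 0.4673247  -0.12971258  0.21853212]
```

View pics/w8.png

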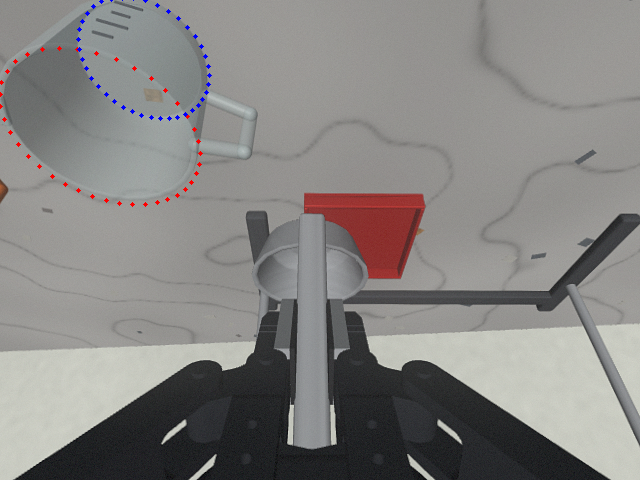

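The jug model overlays well: the rim (red) and foot (blue) fit within about 2 mm. Its handle points toward +y, and the bowl is above it at about z 0.147.

```bash
cat > jug.py <<'E'
import sys
from plan import *
g=np.load('g0.npy'); off=np.array([.010-g[0],0,.286-.178-g[2]])
jr=rk(np.array([.460,-.254,0])); z=float(sys.argv[1])
plan(w([jr[0]-off[0],jr[1],z]),grackR(),n=int(sys.argv[2]))
E
python3 jug.py .215 3
```

```text
n 3 err mm [ -36.3 -121.2   -3.5] deg [-0.54  0.49 -0.53] t 7.975 open 0.010831527183377855 F [-0.24  1.53 -0.44] tcp rack [-0.204  -0.1399  0.2185]
dp [[-0.0076, -0.0036, -0.0414], [-0.0074, -0.0035, -0.0414], [-0.0073, -0.0034, -0.0414]]
dr [[-0.18, 0.16, -0.18], [-0.18, 0.16, -0.18], [-0.18, 0.16, -0.18]]
```

servo_tool(delta_pos=[[-0.0075,-0.0035,-0.041],[-0.0075,-0.0035,-0.041],[-0.007,-0.003,-0.038],[0,0,0],[0,0,0]], dr=[[-0.2,0.2,-0.2],[-0.2,0.2,-0.2],[-0.2,0.1,-0.2],[0,0,0],[0,0,0]], grip=[0,0,0,0,0])

```text
t: 8.6
tool_pos: [0.4358, -0.2426, 0.2121]
tool_rot: [-1.545, -0.381, -0.521]
contact_force: [0.4, -0.2, -1.5]
opening: 0.011
```

```bash
python3 jug.py .126 4;  python3 - <<'E'
from plan import *
p=ctrl.camera_params('wrist')
im=ctrl.get_image('wrist').copy()
cv2.imwrite('pics/w9.png',im[:,:,::-1])
for c in ['scene','side']:
    cv2.imwrite(f'pics/{c}9.png',ctrl.get_image(c)[:,:,::-1])
a=cv2.imread('pics/scene9.png')[140:260,225:345];b=cv2.imread('pics/side9.png')[270:390,300:420];
cv2.imwrite('pics/z9.png',cv2.resize(cv2.hconcat([a,b]),None,fx=3.3,fy=3.3,interpolation=2))
E
```

```text
n 4 err mm [ -4.8  -8.4 -86.1] deg [-0.61  0.59 -0.12] t 8.6 open 0.011017473297379978 F [ 0.4  -0.16 -1.53] tcp rack [-0.2235 -0.2554  0.2121]
dp [[-0.0125, 0.0175, -0.0023], [-0.0125, 0.0175, -0.0023], [-0.0125, 0.0175, -0.0022], [-0.0126, 0.0175, -0.0022]]
dr [[-0.15, 0.15, -0.03], [-0.15, 0.15, -0.03], [-0.15, 0.15, -0.03], [-0.15, 0.15, -0.03]]
```

View pics/w9.png

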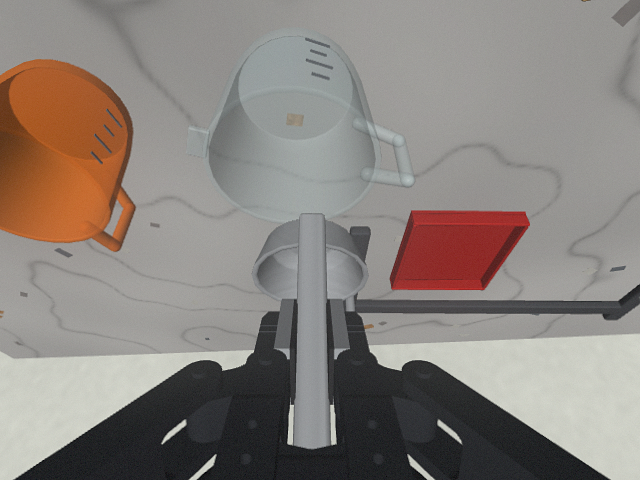

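View pics/z9.png

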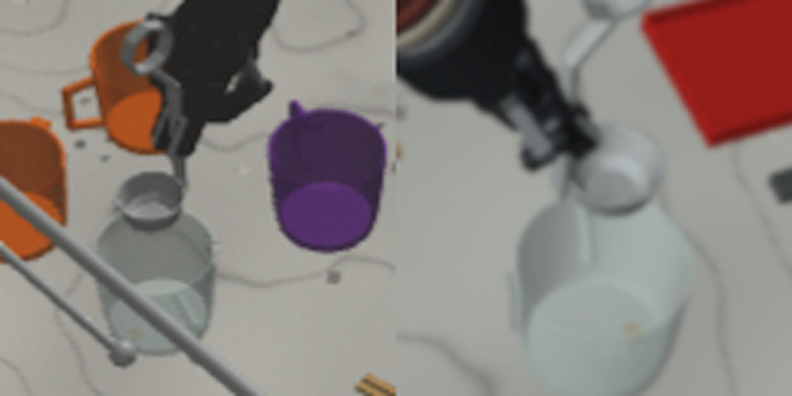

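servo_tool(delta_pos=[[-0.004,-0.003,-0.0085],[-0.0085,0.013,0],[-0.0085,0.013,0],[0,0,0]], dr=[[-0.4,0.4,0],[0,0,0],[0,0,0],[0,0,0]], grip=[0,0,0,0])

```text
t: 9.25
tool_pos: [0.4297, -0.2491, 0.1788]
tool_rot: [-1.549, -0.376, -0.525]
contact_force: [-0.6, 0.2, -0.9]
opening: 0.0109
```

```bash
python3 jug.py .126 3;  cat > ov.py <<'E'
import sys
from plan import *
g=np.load('g0.npy'); G0=R.from_rotvec(g[3:]).as_matrix()
# ladle points in tool frame from rack-based grasp model
def inTool(pl): # pl ladle coords rel eye (rack frame), eye at rack (0,g1,.286)
    return G0.T@(w([pl[0],g[1]+pl[1],.286+pl[2]])-w(g[:3]))
def now(pl):
    o=ctrl.get_obs(); return o['tool_pos']+R.from_rotvec(o['tool_rot']).as_matrix()@inTool(pl)
if __name__=="__main__":
    tag=sys.argv[1]; a=np.linspace(0,6.28,30)
    print("tip",now([.01,0,-.178]).round(4),"eye",now([0,0,0]).round(4),"eye rack",rk(now([0,0,0])).round(4))
    for c in ['scene','side']:
        p=ctrl.camera_params(c); im=ctrl.get_image(c).copy()
        for t in a:
            q=proj(p,now([.01+.03*np.cos(t),.03*np.sin(t),-.15]))[0]; cv2.circle(im,(int(q[0]+.5),int(q[1]+.5)),0,(255,0,0),-1)
            q=proj(p,[.46+.055*np.cos(t),-.254+.055*np.sin(t),.09])[0]; cv2.circle(im,(int(q[0]+.5),int(q[1]+.5)),0,(0,0,255),-1)
        q=proj(p,now([0,0,0]))[0]; cv2.circle(im,(int(q[0]+.5),int(q[1]+.5)),1,(0,255,0),-1)
        cv2.imwrite(f'pics/{c}{tag}.png',im[:,:,::-1])
    bx=eval(sys.argv[2])
    A=[cv2.imread(f'pics/{c}{tag}.png')[y:y+120,x:x+120] for c,(x,y) in zip(['scene','side'],bx)]
    cv2.imwrite(f'pics/z{tag}.png',cv2.resize(cv2.hconcat(A),None,fx=3.3,fy=3.3,interpolation=2))
E
python3 ov.py 10 "[(225,140),(300,270)]"
```

```text
n 3 err mm [  1.3  -1.9 -52.8] deg [-0.27  0.33 -0.13] t 9.25 open 0.010945062499024504 F [-0.6   0.16 -0.87] tcp rack [-0.2289 -0.2625  0.1788]
dp [[-0.0091, 0.015, -0.0006], [-0.0091, 0.015, -0.0006], [-0.0092, 0.015, -0.0006]]
dr [[-0.09, 0.11, -0.04], [-0.09, 0.11, -0.04], [-0.09, 0.11, -0.04]]
tip [ 0.4583 -0.2519  0.106 ] eye [ 0.4493 -0.251   0.284 ] eye rack [-0.2092 -0.2624  0.284 ]
```

View pics/z10.png

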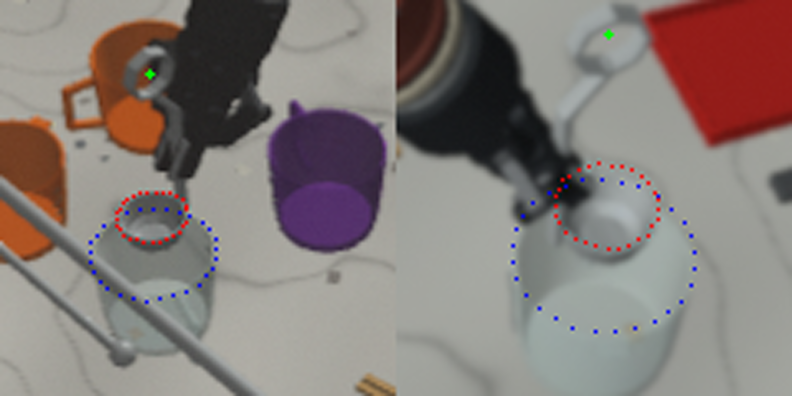

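The overlays of ladle and jug agree. I'll dip.

servo_tool(delta_pos=[[-0.009,0.0145,-0.002],[-0.009,0.015,0],[-0.009,0.015,0],[0,0,0],[0,0,0]], dr=[[-0.2,0.2,-0.1],[0,0,0],[0,0,0],[0,0,0],[0,0,0]], grip=[0,0,0,0,0])

```text
t: 9.98
tool_pos: [0.432, -0.2529, 0.1263]
tool_rot: [-1.555, -0.376, -0.533]
contact_force: [-0.1, -0.0, 0.1]
opening: 0.0106
```

```bash
python3 jug.py .126 1; python3 ov.py 11 "[(225,140),(300,270)]"
```

```text
n 1 err mm [-1.   2.  -0.3] deg [0.14 0.18 0.16] t 9.975 open 0.010603162858067512 F [-0.07 -0.03  0.06] tcp rack [-0.2262 -0.2661  0.1263]
dp [[-0.0012, -0.0004, 0.0019]]
dr [[0.14, 0.18, 0.16]]
tip [ 0.4609 -0.2563  0.0537] eye [ 0.4511 -0.2545  0.2317] eye rack [-0.207  -0.2656  0.2317]
```

View pics/z11.png

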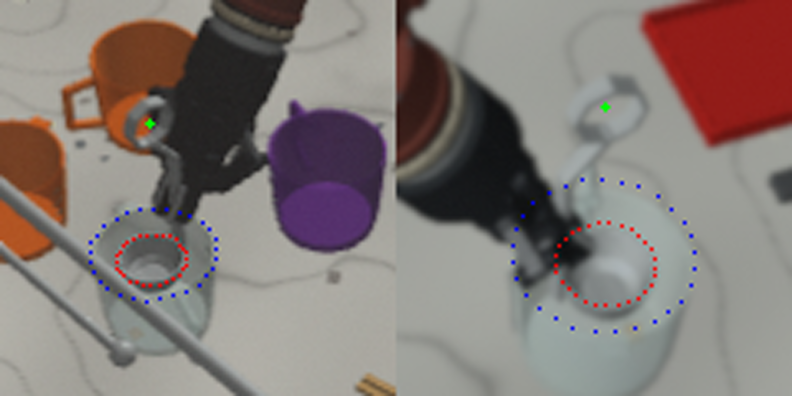

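The bowl's underside is at z 0.054, about 36 mm below the rim, and the bowl's top is also below it. I'll lift out and return.

servo_tool(delta_pos=[[0.01,-0.016,0],[0.011,-0.017,0],[0.012,-0.019,0],[0.012,-0.019,0],[0.006,-0.01,0]], dr=[[0,0,0],[0,0,0],[0,0,0],[0,0,0],[0,0,0]], grip=[0,0,0,0,0])

```text
t: 10.7
tool_pos: [0.4306, -0.2527, 0.2278]
tool_rot: [-1.558, -0.379, -0.535]
contact_force: [-0.8, -0.8, -1.3]
opening: 0.0108
```

```bash
python3 - <<'E'
from plan import *
plan(w([-.17,0,.216]),grackR())
E
```

```text
n 5 err mm [ 85.2 258.6 -11.8] deg [0.3  0.28 0.33] t 10.7 open 0.010841227494627098 F [-0.77 -0.77 -1.31] tcp rack [-0.2276 -0.2661  0.2278]
dp [[0.0086, 0.008, 0.0532], [0.0085, 0.0081, 0.0532], [0.0085, 0.0081, 0.0532], [0.0085, 0.0082, 0.0532], [0.0084, 0.0082, 0.0532]]
dr [[0.06, 0.06, 0.07], [0.06, 0.06, 0.07], [0.06, 0.06, 0.07], [0.06, 0.06, 0.07], [0.06, 0.06, 0.07]]
```

servo_tool(delta_pos=[[0.0085,0.007,0.05],[0.0085,0.008,0.053],[0.0085,0.008,0.053],[0.0085,0.008,0.053],[0.008,0.008,0.045]], dr=[[0.1,0.1,0.1],[0.1,0.1,0.1],[0.1,0.1,0.1],[0,0,0],[0,0,0]], grip=[0,0,0,0,0])

```text
t: 11.32
tool_pos: [0.5163, -0.0044, 0.2215]
tool_rot: [-1.556, -0.371, -0.548]
contact_force: [0.9, -0.1, -1.0]
opening: 0.0107
```

```bash
python3 - <<'E'
from plan import *
plan(w([-.15,0,.1946]),grackR(),n=2)
E
```

```text
n 2 err mm [ 19.4   8.2 -26.9] deg [ 0.46 -0.48  0.51] t 11.325 open 0.010738389235556626 F [ 0.92 -0.07 -1.04] tcp rack [-0.1684 -0.0102  0.2215]
dp [[0.0002, 0.0163, 0.0052], [0.0003, 0.0163, 0.0051]]
dr [[0.23, -0.24, 0.25], [0.23, -0.24, 0.25]]
```

servo_tool(delta_pos=[[0,0.014,0.005],[0,0.016,0.003],[0,0,0],[0,0,0]], dr=[[0.2,-0.2,0.2],[0.2,-0.2,0.2],[0,0,0],[0,0,0]], grip=[0,0,0,0])

```text
t: 11.82
tool_pos: [0.534, 0.0072, 0.196]
tool_rot: [-1.549, -0.378, -0.528]
contact_force: [0.1, -0.0, -0.8]
opening: 0.0107
```

```bash
python3 s.py 0 5; python3 ov.py 12 "[(265,180),(330,130)]"
```

```text
n 5 err mm [131.8 -17.1  -1.3] deg [-0.28  0.33  0.04] t 11.825 open 0.010675850432395795 F [ 0.11 -0.03 -0.77] tcp rack [-0.152   0.0032  0.196 ]
dp [[0.0221, 0.0147, -0.0008], [0.0221, 0.0147, -0.0008], [0.0221, 0.0147, -0.0008], [0.0221, 0.0147, -0.0007], [0.0221, 0.0147, -0.0007]]
dr [[-0.06, 0.07, 0.01], [-0.06, 0.07, 0.01], [-0.06, 0.07, 0.01], [-0.06, 0.07, 0.01], [-0.06, 0.07, 0.01]]
tip [0.5629 0.0043 0.1233] eye [0.5533 0.0052 0.3013] eye rack [-0.1326  0.0033  0.3013]
```

View pics/z12.png

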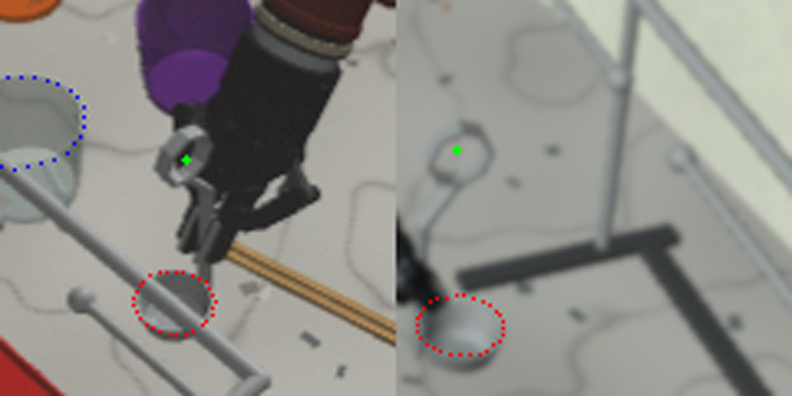

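servo_tool(delta_pos=[[0.022,0.0147,-0.001],[0.022,0.0147,-0.001],[0.022,0.0147,-0.001],[0.022,0.0147,0],[0.021,0.014,0]], dr=[[-0.1,0.1,0],[-0.1,0.1,0],[0,0,0],[0,0,0],[0,0,0]], grip=[0,0,0,0,0])

```text
t: 12.55
tool_pos: [0.6674, -0.0125, 0.1994]
tool_rot: [-1.552, -0.377, -0.541]
contact_force: [-0.1, -0.3, -0.5]
opening: 0.0111
```

```bash
python3 s.py 0 1;python3 s.py -.025 2; python3 ov.py 13 "[(225,225),(340,100)]"
```

```text
n 1 err mm [-1.6  2.5 -4.7] deg [ 0.07 -0.09  0.47] t 12.55 open 0.011077239360687009 F [-0.07 -0.26 -0.54] tcp rack [-0.0173 -0.0023  0.1994]
dp [[-0.0042, 0.0029, 0.0023]]
dr [[0.07, -0.09, 0.47]]
n 2 err mm [ -4.2 -22.4  -4.7] deg [ 0.07 -0.09  0.47] t 12.55 open 0.011077239360687009 F [-0.07 -0.26 -0.54] tcp rack [-0.0173 -0.0023  0.1994]
dp [[-0.0021, 0.0015, -0.0113], [-0.0021, 0.0015, -0.0113]]
dr [[0.04, -0.04, 0.23], [0.04, -0.04, 0.23]]
tip [ 0.6968 -0.0158  0.1269] eye [ 0.6859 -0.0144  0.3048] eye rack [ 0.0013 -0.0023  0.3048]
```

View pics/z13.png

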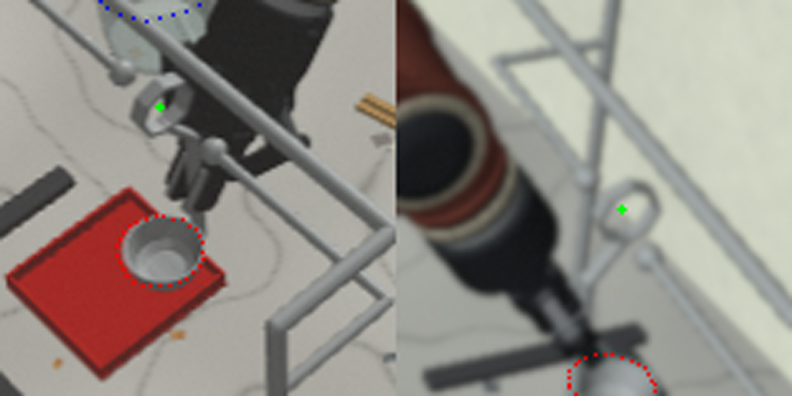

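Height is 4.7 mm off, so I'll correct that first and hold before threading.

servo_tool(delta_pos=[[-0.004,0.003,0.002],[0,0,0],[0,0,0]], dr=[[0.1,-0.1,0.4],[0,0,0],[0,0,0]], grip=[0,0,0])

```text
t: 13.02
tool_pos: [0.6649, -0.0107, 0.1949]
tool_rot: [-1.552, -0.373, -0.534]
contact_force: [-0.3, -0.2, -0.7]
opening: 0.0111
```

```bash
python3 s.py -.028 2; python3 ov.py 14 "[(225,225),(340,100)]"
```

```text
n 2 err mm [ -2.  -27.2  -0.2] deg [-0.   -0.03  0.05] t 13.025 open 0.011053528733919436 F [-0.33 -0.21 -0.74] tcp rack [-0.02   -0.0008  0.1949]
dp [[0.0003, 0.0003, -0.0136], [0.0003, 0.0003, -0.0136]]
dr [[-0.0, -0.01, 0.02], [-0.0, -0.01, 0.02]]
tip [ 0.6937 -0.0138  0.1222] eye [ 0.6841 -0.0127  0.3002] eye rack [-0.0006 -0.0008  0.3002]
```

servo_tool(delta_pos=[[0.0003,0.0003,-0.014],[0.0003,0.0003,-0.014],[0,0,0]], dr=[[0,0,0],[0,0,0],[0,0,0]], grip=[0,0,0])

```text
t: 13.5
tool_pos: [0.6623, -0.0386, 0.1951]
tool_rot: [-1.551, -0.374, -0.534]
contact_force: [0.1, -0.2, -1.4]
opening: 0.0109
```

```bash
python3 s.py -.1 5; python3 ov.py 15 "[(215,205),(340,110)]"
```

```text
n 5 err mm [ -7.  -70.8  -0.4] deg [-0.03  0.01  0.08] t 13.5 open 0.010860777901790143 F [ 0.08 -0.21 -1.39] tcp rack [-0.0196 -0.0289  0.1951]
dp [[0.0, 0.0001, -0.0142], [0.0, 0.0001, -0.0142], [0.0, 0.0001, -0.0142], [0.0, 0.0001, -0.0142], [0.0, 0.0001, -0.0142]]
dr [[-0.01, 0.0, 0.02], [-0.01, 0.0, 0.02], [-0.01, 0.0, 0.02], [-0.01, 0.0, 0.02], [-0.01, 0.0, 0.02]]
tip [ 0.6912 -0.0417  0.1224] eye [ 0.6815 -0.0406  0.3004] eye rack [-3.000e-04 -2.880e-02  3.004e-01]
```

View pics/z15.png

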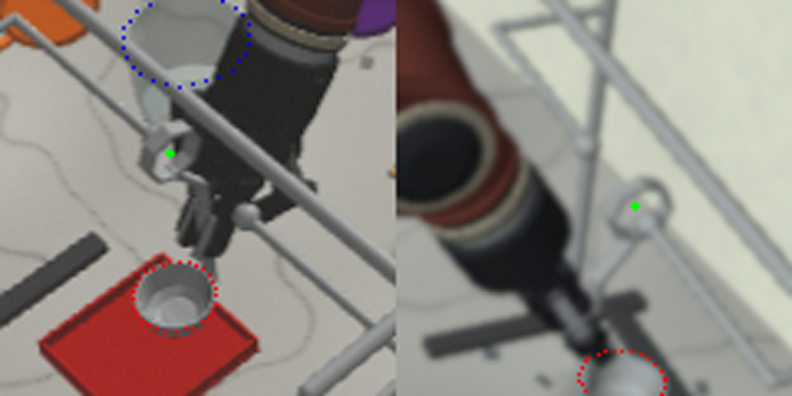

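```bash
python3 - <<'E'
from plan import *
A=[]
for c,(x,y) in zip(['scene','side'],[(240,225),(385,145)]):
    im=ctrl.get_image(c)[:,:,::-1].copy(); p=ctrl.camera_params(c)
    z=cv2.resize(im[y:y+50,x:x+50],(400,400),interpolation=cv2.INTER_CUBIC)
    for P in [w([0,-.045,.3]),w([0,-.2,.3]),w([0,-.0288,.3]),w([0,.045,.3])]:
        print(c,proj(p,P).round(1))
    A.append(z)
cv2.imwrite('pics/z16.png',cv2.hconcat(A))
E
```

```text
scene [[261.3 247.3]]
scene [[218.5 210.7]]
scene [[266.2 251.4]]
scene [[289.  270.9]]
side [[416.1 176.8]]
side [[453.7 224.3]]
side [[412.6 172.3]]
side [[397.3 153.1]]
```

View pics/z16.png

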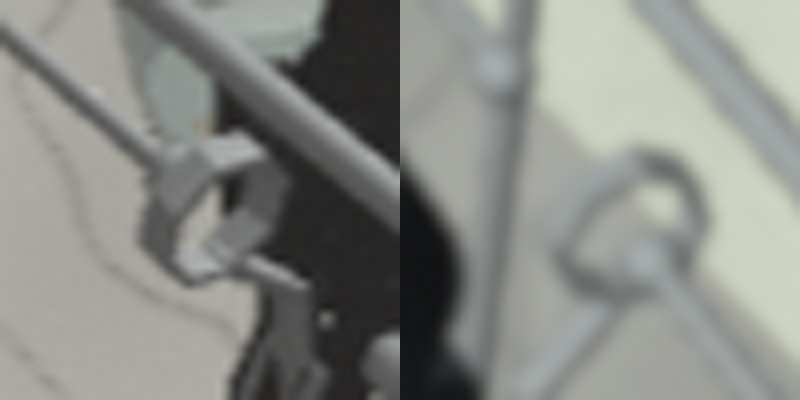

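```bash
python3 - <<'E'
from plan import *
ps=[ctrl.camera_params(c) for c in ['scene','side']]
print(rk(tri(ps,[[267,250.9],[414.1,173]])), rk(tri(ps,[[262.3,247.7],[416.2,177.3]])))
E
```

```text
[-1.45739513e-04 -3.02152736e-02  2.99834306e-01] [-0.00059667 -0.0443618   0.29854991]
```

The triangulated eye is within 1–2 mm of the rail axis as seen at the ball, against 8 mm of slack. I'll thread it on.

servo_tool(delta_pos=[[0,0.0001,-0.014],[0,0.0001,-0.014],[0,0.0001,-0.014],[0,0,0]], dr=[[0,0,0],[0,0,0],[0,0,0],[0,0,0]], grip=[0,0,0,0])

```text
t: 14.2
tool_pos: [0.6584, -0.0778, 0.1947]
tool_rot: [-1.55, -0.377, -0.53]
contact_force: [0.2, 0.1, 0.0]
opening: 0.0111
```

```bash
python3 s.py -.1 2; python3 ov.py 17 "[(195,195),(360,130)]"
```

```text
n 2 err mm [ -3.1 -31.6  -0.1] deg [-0.21  0.24  0.07] t 14.2 open 0.011064687235396314 F [0.22 0.07 0.04] tcp rack [-0.0194 -0.0683  0.1947]
dp [[0.0, 0.0, -0.0159], [0.0, 0.0001, -0.0159]]
dr [[-0.1, 0.12, 0.04], [-0.1, 0.12, 0.04]]
tip [ 0.6873 -0.0808  0.122 ] eye [ 0.6777 -0.0798  0.3   ] eye rack [-0.     -0.0682  0.3   ]
```

View pics/z17.png

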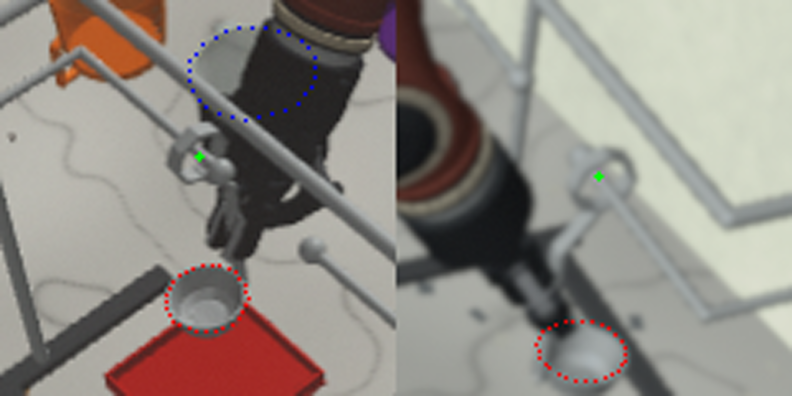

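The eye is past the stop with the rail through it. I'll slide on to y=-0.10 and lower.

servo_tool(delta_pos=[[0,0,-0.016],[0,0,-0.016],[0,0,0],[-0.0035,0.0055,0],[0,0,0]], dr=[[-0.1,0.1,0],[0,0.1,0],[0,0,0],[0,0,0],[0,0,0]], grip=[0,0,0,0,0])

```text
t: 14.92
tool_pos: [0.6552, -0.1091, 0.1873]
tool_rot: [-1.549, -0.376, -0.53]
contact_force: [0.1, -0.2, -0.9]
opening: 0.0107
```

```bash
python3 s.py -.1 2 0 0
```

```text
n 2 err mm [ 0.2 -0.3 -6.7] deg [-0.2   0.18  0.04] t 14.925 open 0.010712583923070305 F [ 0.05 -0.19 -0.92] tcp rack [-0.0193 -0.0997  0.1873]
dp [[-0.0017, 0.0029, -0.0002], [-0.0017, 0.0029, -0.0002]]
dr [[-0.1, 0.09, 0.02], [-0.1, 0.09, 0.02]]
```

servo_tool(delta_pos=[[-0.0017,0.0029,-0.0002],[-0.0015,0.0025,0],[0,0,0],[0,0,0]], dr=[[-0.1,0.1,0],[0,0,0],[0,0,0],[0,0,0]], grip=[0,0,0,0])

```text
t: 15.42
tool_pos: [0.656, -0.1087, 0.1813]
tool_rot: [-1.55, -0.376, -0.532]
contact_force: [-0.9, -0.0, -0.6]
opening: 0.011
```

```bash
python3 s.py -.1 1 0 0; python3 ov.py 18 "[(185,195),(360,130)]"
```

```text
n 1 err mm [-0.6 -0.8 -0.7] deg [-0.11  0.12  0.12] t 15.425 open 0.010957445562087923 F [-0.91 -0.04 -0.59] tcp rack [-0.0186 -0.0992  0.1813]
dp [[-0.0008, 0.0003, -0.0008]]
dr [[-0.11, 0.12, 0.12]]
tip [ 0.6849 -0.1117  0.1087] eye [ 0.6751 -0.1106  0.2867] eye rack [ 0.0006 -0.0991  0.2867]
```

View pics/z18.png

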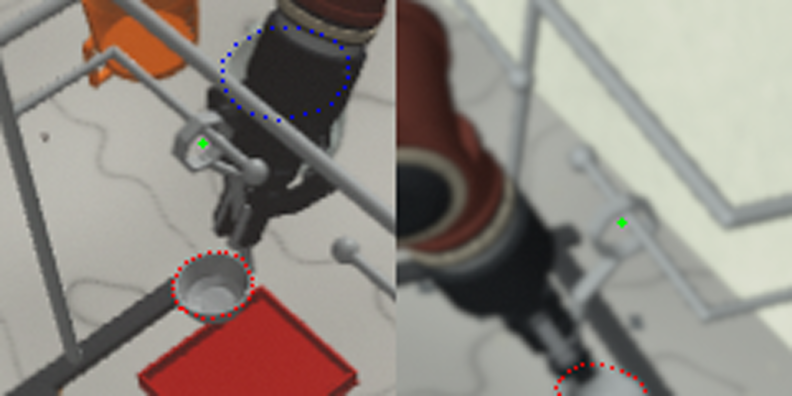

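servo_tool(delta_pos=[[-0.0006,0.0008,-0.0005],[0,0,0]], dr=[[-0.1,0.1,0.1],[0,0,0]], grip=[0,0], grip_force=20)

```text
t: 15.78
tool_pos: [0.6563, -0.1091, 0.1813]
tool_rot: [-1.552, -0.375, -0.534]
contact_force: [-1.7, 0.7, 0.2]
opening: 0.0112
```

servo_tool(delta_pos=[[0,0,0],[0,0,0],[0,0,0],[0,0,0],[0,0,0]], dr=[[0,0,0],[0,0,0],[0,0,0],[0,0,0],[0,0,0]], grip=[0.16,0.2,0.25,0.3,0.4])

```text
t: 16.4
tool_pos: [0.6562, -0.1093, 0.1808]
tool_rot: [-1.552, -0.374, -0.534]
contact_force: [-0.3, 0.1, 0.6]
opening: 0.0347
```

servo_tool(delta_pos=[[0,0,0],[0,0,0],[0,0,0],[0,0,0],[0,0,0]], dr=[[0,0,0],[0,0,0],[0,0,0],[0,0,0],[0,0,0]], grip=[0.55,0.7,0.85,1,1])

```text
t: 17.02
tool_pos: [0.6562, -0.1093, 0.1808]
tool_rot: [-1.552, -0.374, -0.534]
contact_force: [0.7, 0.2, -0.1]
opening: 0.0857
```

```bash
python3 s.py -.1 1 0 0; python3 ov.py 19 "[(185,195),(360,130)]"; python3 - <<'E'
from plan import *
cv2.imwrite('pics/w19.png',ctrl.get_image('wrist')[:,:,::-1])
E
```

```text
n 1 err mm [-0.8 -0.1 -0.2] deg [0.   0.02 0.08] t 17.025 open 0.08566104328382501 F [ 0.67  0.17 -0.11] tcp rack [-0.0183 -0.0998  0.1808]
dp [[-0.0008, -0.0003, -0.0002]]
dr [[0.0, 0.02, 0.08]]
tip [ 0.685  -0.1124  0.1082] eye [ 0.6754 -0.1112  0.2862] eye rack [ 0.001  -0.0997  0.2862]
```

View pics/z19.png

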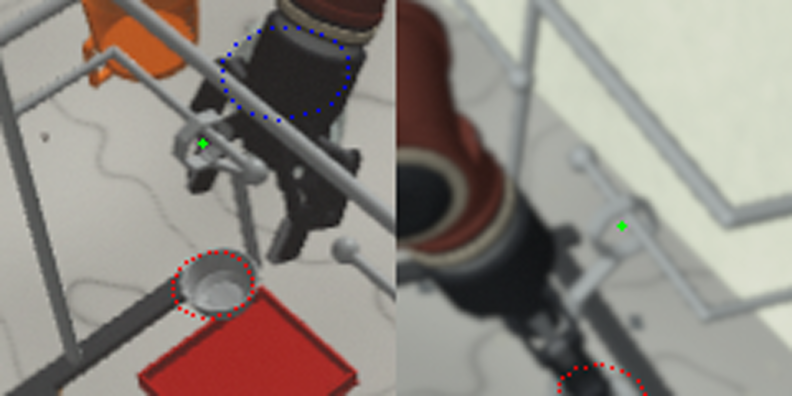

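View pics/w19.png

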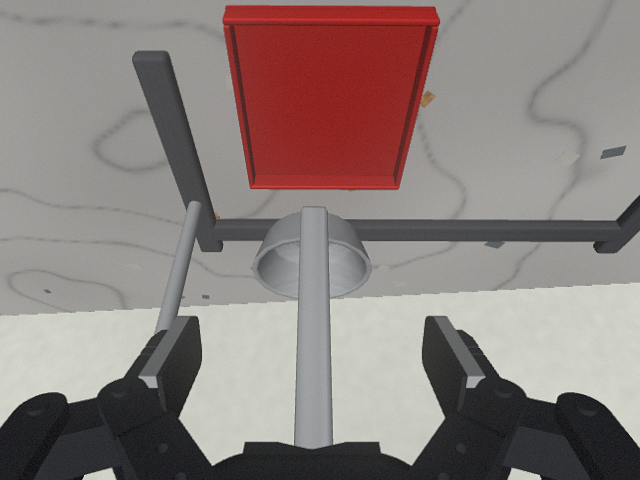

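The ladle is released and hangs freely, centred between the open fingers. I'll retreat straight back.

servo_tool(delta_pos=[[0,-0.015,0],[0,-0.025,0],[0,-0.03,0],[0,-0.035,0],[0,-0.03,0]], dr=[[0,0,0],[0,0,0],[0,0,0],[0,0,0],[0,0,0]], grip=[1,1,1,1,1])

```text
t: 17.8
tool_pos: [0.579, -0.1008, 0.2977]
tool_rot: [-1.552, -0.372, -0.531]
contact_force: [0.1, -0.0, 1.1]
opening: 0.0853
```

servo_tool(delta_pos=[[-0.03,-0.03,0],[-0.03,-0.03,0],[0,0,0],[0,0,0],[0,0,0]], dr=[[0,0,0],[0,0,0],[0,0,0],[0,0,0],[0,0,0]], grip=[1,1,1,1,1])

```text
t: 18.42
tool_pos: [0.4942, -0.092, 0.3246]
tool_rot: [-1.555, -0.383, -0.541]
contact_force: [-0.8, 0.9, 0.5]
opening: 0.0856
```

servo_tool(delta_pos=[[0,0,0],[0,0,0],[0,0,0],[0,0,0],[0,0,0]], dr=[[0,0,0],[0,0,0],[0,0,0],[0,0,0],[0,0,0]], grip=[1,1,1,1,1])

```text
t: 19.05
tool_pos: [0.495, -0.0919, 0.322]
tool_rot: [-1.553, -0.379, -0.537]
contact_force: [0.3, -0.1, -0.0]
opening: 0.0853
```

```bash
python3 - <<'E'
from plan import *
print(ctrl.get_obs()['tool_pos'])
for k in range(2):
  for c in ['scene','side','wrist']:
    im=ctrl.get_image(c).copy(); p=ctrl.camera_params(c)
    cv2.imwrite(f'pics/{c}2{k}.png',im[:,:,::-1])
  
d={c:np.abs(cv2.imread(f'pics/{c}20.png').astype(int)-cv2.imread(f'pics/{c}21.png')).max(2) for c in ['scene','side','wrist']}
print({c:(x.max(),(x>25).sum()) for c,x in d.items()})
A=[cv2.imread(f'pics/{c}21.png')[y:y+150,x:x+150] for c,(x,y) in zip(['scene','side'],[(185,180),(360,130)])]
cv2.imwrite('pics/z20.png',cv2.resize(cv2.hconcat(A),None,fx=2.6,fy=2.6,interpolation=2))
E
```

```text
[ 0.49501636 -0.09192202  0.32202157]
{'scene': (np.int64(38), np.int64(5)), 'side': (np.int64(15), np.int64(0)), 'wrist': (np.int64(65), np.int64(347))}
```

View pics/z20.png

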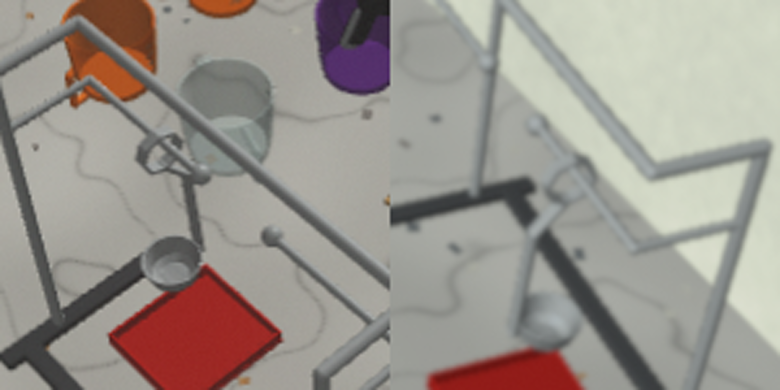

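View pics/wrist21.png

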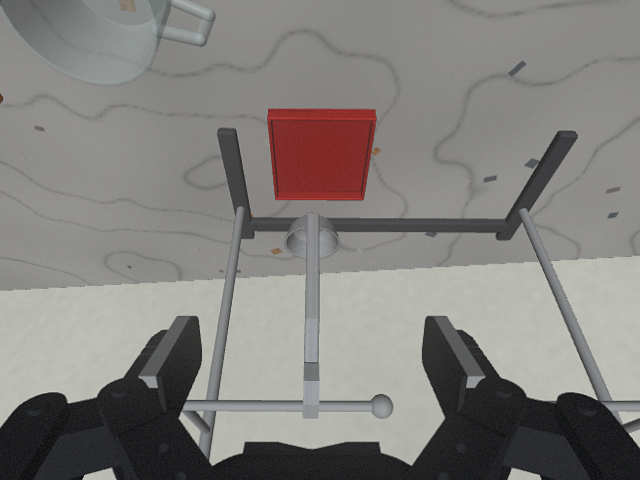

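View pics/scene21.png

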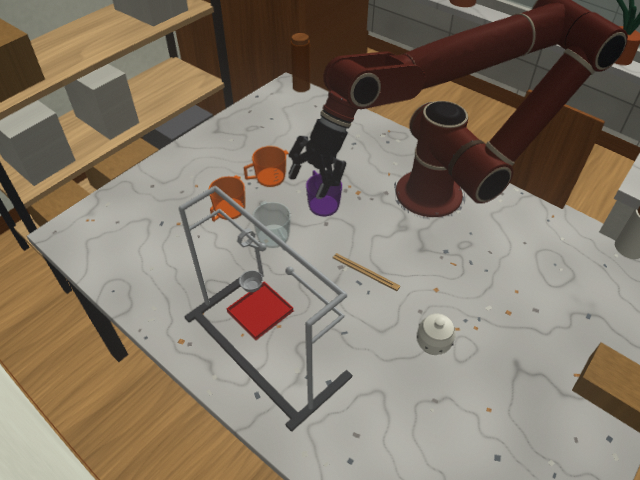

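The ladle hangs on the right rail behind the stop, upright, and the bystanders look unmoved. The wrist pictures still differ slightly, so I'll let everything settle and check for swing.

servo_tool(delta_pos=[[0,0,0],[0,0,0],[0,0,0],[0,0,0],[0,0,0]], dr=[[0,0,0],[0,0,0],[0,0,0],[0,0,0],[0,0,0]], grip=[1,1,1,1,1])

```text
t: 19.98
tool_pos: [0.495, -0.0919, 0.3224]
tool_rot: [-1.553, -0.38, -0.537]
contact_force: [0.4, -1.0, -0.1]
opening: 0.0857
```

servo_tool(delta_pos=[[0,0,0],[0,0,0],[0,0,0],[0,0,0],[0,0,0]], dr=[[0,0,0],[0,0,0],[0,0,0],[0,0,0],[0,0,0]], grip=[1,1,1,1,1])

```text
t: 20.6
tool_pos: [0.495, -0.0919, 0.3224]
tool_rot: [-1.553, -0.38, -0.537]
contact_force: [-0.1, -0.2, -0.7]
opening: 0.0853
```

servo_tool(delta_pos=[[0,0,0],[0,0,0],[0,0,0],[0,0,0],[0,0,0]], dr=[[0,0,0],[0,0,0],[0,0,0],[0,0,0],[0,0,0]], grip=[1,1,1,1,1])

```text
t: 21.22
tool_pos: [0.495, -0.0919, 0.3223]
tool_rot: [-1.553, -0.38, -0.537]
contact_force: [-0.1, 0.5, 0.2]
opening: 0.0852
```

```bash
cat > st.py <<'E'
from plan import *
S=[ctrl.get_image('side').astype(int) for _ in range(14)]
for k in range(0,14):
    d=np.abs(S[k]-S[0]).max(2)[110:270,360:470]; print(round(d.mean(),2),(d>14).sum(),end=' | ')
W=[ctrl.get_image('scene').astype(int) for _ in range(14)]
print()
for k in range(14):
    d=np.abs(W[k]-W[0]).max(2)[225:300,230:275]; print(round(d.mean(),2),(d>25).sum(),end=' | ')
old=cv2.imread('pics/scene1.png')[:,:,::-1].astype(int); dd=np.abs(W[0]-old).max(2)
print("\nkeeper",(dd[310:358,412:458]>30).sum(),"chop",(dd[250:296,330:402]>30).sum(),"jug",(dd[203:250,254:290]>30).sum(), ctrl.get_obs()['t'])
E
python3 st.py
```

```text
0.0 0 | 0.62 0 | 0.62 0 | 0.62 0 | 0.62 0 | 0.61 0 | 0.61 0 | 0.61 0 | 0.61 0 | 0.62 0 | 0.62 0 | 0.61 0 | 0.62 0 | 0.62 0 | 
0.0 0 | 1.42 0 | 1.43 0 | 1.42 0 | 1.4 0 | 1.44 0 | 1.42 0 | 1.41 0 | 1.42 0 | 1.43 0 | 1.42 0 | 1.43 0 | 1.41 0 | 1.41 0 | 
keeper 0 chop 0 jug 19 22.625
```

```bash
python3 -c "
from station import ctrl
print(ctrl.finish_job())"
```

```text
the job is handed in; nothing more can be done
None
```

The ladle is now hanging on the right rail behind its end stop, above the red tray, and the job is handed in at about 22.6 s; no verdict is reported.

**What I did:** I gripped the handle on the left rail, lifted it 14 mm and slid the eye over the ball stop into the gap. I then dipped the bowl in the jug, threaded the eye over the right stop, lowered it onto the rail, released it and backed away.

**Last checks:**
- **Dip:** by the arm's pose, the bowl's underside was at z ≈ 0.054 m, about 36 mm below the rim, which puts the whole bowl below it. The pictures agreed with this.
- **Resting place:** at release, the eye was at stand y ≈ -0.10 m and about 14 mm below the rail axis. The bowl was about 14 mm from the tray's middle. These come from the grasp model and the tool pose; I did not measure the ladle again after release, only looked at it.
- **Stillness:** pictures taken over 1.4 s showed only image noise around the ladle.
- **Keeper and chopsticks:** their image regions were unchanged from the start.
- **Jug:** 19 pixels differed in its region. I think that is the ladle's eye now hanging in front of it, as the jug looked in place in the pictures, but I did not measure its final position.

**Disagreements:** two wrist pictures taken just after the retreat differed slightly. I put that down to the arm settling and waited before checking again, but only in the scene and side pictures. At the second stop, the camera and pose estimates of the eye differed by 1–2 mm, against 8 mm of clearance.

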